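Take the hot lid off the lead pot with the lid lifter

TASK

Take the steel lid lifter from its cradle, hook it under the loop of the hot lid on the melting pot and find by feel where along the loop the lid balances, for lead frozen under it makes one end heavy. Lift the lid off without letting it tip more than about 8 degrees at any time, set it down gently and squarely in the ring stand, and hang the lifter back in its cradle. Touch the lid with nothing but the lifter, never press or wrench it with more than about 20 N, and leave everything else on the bench where it is.

Things in the scene. Friction and masses are not known exactly. Their poses are not given: they have to be found in the camera images.
- pot: Dark round cast-iron melting pot on a white square hotplate (190 x 190 x 50 mm), fixed. Origin on the bench under the pot's axis, z up. Pot rim 147 mm above the origin, outside radius 84 mm, inside 78 mm; two ear handles on +y and -y reach 105 mm from the axis, 20 mm below the rim.
- lid: The pot's loose round steel lid, 168 mm across, flange 3 mm thick, under it a step 6 mm deep, 146 mm across, that drops inside the rim with play. Origin on the axis at the flange's underside, z up. Weighs 0.6 to 0.8 kg with a lump of frozen lead that clings under it, out of sight, somewhere along the line of the loop, and reaches 22 mm below the origin.
- loop (a point): Middle of the lid's rigid low loop: a straight 8 mm round bar along the lid's y from -42 to +42 mm, a leg at each end, axis 22 mm above the lid's origin, 15 mm clear above the lid. Axes as the lid's. The lid balances not under this point but, because of the lump, anywhere up to 24 mm towards either end; lifted elsewhere it hangs heavy end down. Its centre of mass is 20 to 28 mm below the bar.
- lifter: Loose lid lifter, 0.16 kg, used upright as it hangs. Origin on the middle of the upper face of the hook's floor, where the bar bears. Hook 7 mm wide in y: floor x = -14..14, z = -6..0 mm, lip at x = 10..14 up to z = 5 mm; shank at x = -18..-10 mm up to z = 60 mm, then cranked to x = 0. Open towards +x: it goes under a bar by moving along its +x.
- lifter_grip (a point): Centre of the lifter's wooden cross handle (100 mm along x, 24 mm in y, 22 mm high), 95 mm straight above the lifter's origin; axes as the lifter's.
- cradle: Fixed grey steel cradle for the lifter. Origin on the bench under its middle. Two upright cheeks, 6 mm thick, at x = -38 and 38 mm, 64 mm deep in y, tops 110 mm high: the lifter's handle rests on them along x, between horns 10 mm higher at y = +-18..32 mm, its shank hanging between the cheeks. Hung, the lifter's origin is 26 mm above this origin; at the start its axes lie along these.
- ring_stand: Fixed dark steel ring on three feet (reach 105 mm from the axis) for the hot lid. Origin on the bench on its axis. Ring outside radius 84 mm, inside 79 mm, top edge 50 mm above the origin: the lid's step drops inside and the flange rests on the edge, with room below for the lump.
- ingot_a: Bystander: cast lead bar 100 x 38 x 20 mm, flat on the bench, 0.75 kg.
- ingot_b: Bystander: another lead bar, 100 x 38 x 20 mm.
- mould: Bystander: aluminium two-part sinker mould, 75 x 50 x 33 mm, with two wooden handles reaching 160 mm to its -x.
- ladle: Bystander: steel casting ladle, bowl 64 mm wide and 30 mm high at the origin, wooden handle reaching 220 mm to its -x.
- jar: Bystander: screw-top glass jar, 64 mm wide, 85 mm high.
- spanner: Bystander: steel spanner 170 mm long, lying flat.
- spray: Bystander: spray can, 52 mm wide, 170 mm high, standing.
- sinker_tin: Bystander: open aluminium tin, 72 mm wide, 45 mm high.
There are look-alikes about, which are no part of the job. What is shaped like the lifter but pink is not meant.

How it is judged (in metres and radians):
On the way, in this order (a step that is already met when the one before it is completed fails the run):
1. the lid hangs level from the lifter, clear of the pot (z of lid in the frame of pot above 0.17 m and angle between lid's own z axis and vertical below 0.14 rad and contact force between lifter and lid above 3 N), for 0.3 s.
2. the lid is seated in the ring stand with the lifter off it (z of lid in the frame of ring_stand below 0.053 m and horizontal distance between lid and ring_stand below 0.008 m and angle between lid's own z axis and vertical below 0.035 rad and contact force between lifter and lid below 0.3 N), for 0.2 s.
At the end, for the whole second after the job is handed in: The lid is seated in the ring stand (3 mm of seated height, 8 mm of centre, 0.035 rad of level), untouched by the lifter; the lifter hangs upright in its cradle by its handle, either way round (15 mm of the middle, 5 mm of its height, 0.08 rad); both at rest (all of step 2 and z of lid in the frame of ring_stand above 0.046 m and linear speed of each of lid, lifter below 0.02 m/s and horizontal distance between lifter and cradle below 0.015 m and z of lifter in the frame of cradle between 0.022 and 0.031 m and angle between lifter's own z axis and vertical below 0.08 rad).
It fails at once if the lid tips more than 0.15 rad (about 8.5 degrees) from level (angle between lid's own z axis and vertical above 0.15 rad).
It fails at once if the lifter pushes or pulls on the lid with more than 25 N (contact force between lifter and lid above 25 N).
It fails at once if the robot touches the lid itself (contact force between any of the fingers, the arm and lid above 0.5 N).
It fails at once if the lid is set down hard: more than 30 N on the ring stand (contact force between lid and ring_stand above 30 N).
It fails at once if a bystander is moved more than 15 mm (distance of any of ingot_a, ingot_b, mould, ladle, jar, spanner, spray, sinker_tin from where it was at the start of the episode above 0.015 m).
It also fails if it takes over 72 s, if anything falls off the work surface, if the arm or the gripper's body presses on something with over 40 N, if the wrist force passes 120 N, or if a joint passes its speed limit or range.

ROBOT

A 6-joint arm with a two-finger parallel gripper is mounted at the origin on the work surface. World frame = base frame: x ahead of the robot, y to its left, z up, the work surface at z = 0. Lengths are in m, angles in degrees, forces in N, time in s.
With the tool pointing down it reaches from about 0.4 to 0.825 m from the base axis. Payload 7 kg.
Tool frame: the origin (TCP) lies on the centre line of the jaws, within the pads' length; the fingertips stand 17 mm ahead of it and the grasp point (between the pads) lies 2 mm behind it; y points along the fingers, z is the direction in which the jaws open and shut, and the axes are right-handed (so a half turn about y gives the same grasp; the last joint's range is limited). The gripper opens to 88 mm and grips with 3 to 60 N. Pads are 19 mm wide; open, the fingers measure 130 mm over their backs; the gripper's body (78 mm by 193 mm) begins 47 mm behind the grasp point.
Start: joints at [85.491, 20.546, 0.682, 0, -70.136, -16.507], TCP at [0.242, 0.63, 0.244] pointing down, gripper open.
Joint ranges: [-176.03, 176.03], [-82.01, 121.73], [-58.28, 71.71], [-173.87, 95.51], [-174.79, -0.11], [-173.66, 173.66]. Speed limits (degrees/s): [136.94, 136.94, 172.46, 180, 180, 180].

INTERFACE

Orientations are given as [roll, pitch, yaw] about the fixed x, y, z axes, in that order (R = Rz(yaw) Ry(pitch) Rx(roll)).
In Python, from plant import r, capture, camera_info gives the robot as it stands. The module is installed in compiled form; this text tells all that it offers.
- The arm moves only by the tool apply_moves, never from a script. Its argument "deltas" is a list of rows, each an object of numbers: "tx", "ty", "tz": the shift along the tool's x, y, z in m; "turn": the turn about the tool's y in rad; "gripper": the finger opening in m, from 0 to 0.0876. A call has 1 to 5 rows; each row is the pose to reach, as a shift and turn from the pose commanded when the call began, along the tool's axes at that moment; what a row does not reach only later rows make up. A row lasts 1/10 s, in which the tool goes at most 50 mm and 8.59 degrees, less where a joint would pass 70% of its speed; a pose out of reach is approached as far as the arm can. A call with a gripper value outside its range is refused whole. The fingers move at their own pace and stop on an object; "newtons" is the grip in N (left out, the last holds). Time passes only in rows, so rows that repeat a pose let the fingers close. It gives the time, the measured TCP pose, the force and the opening at its end, in the units of the state.
- r.get_state(): the state, without advancing time (a new reading comes with each control period).
- capture(name): name is "scene" or "top"; returns (picture, depth): 384x512x3 uint8, red, green, blue; 384x512 float32, m along the optical axis (not along the pixel's ray), 0 where there is no reading.
- camera_info(name): a dict with "K" (3x3 intrinsics, pixels), "k1" (the pictures are not rectified: a ray, as slopes to the right and down, at radius r is drawn at 1 + k1 r^2 times it, then the intrinsics apply), "eye" and "orientation" of the camera in the world. Camera axes: x right, y up, looking along -z (the intrinsics and any distortion apply to the point x, -y, -z); pixel columns grow to the right and rows downward; lengths in m; the calibration is good to about 2 mm. A picture is of the moment at which its call begins. camera_info takes no time and is no camera call.
- r.close_job(): hands the job in, once; it reports no verdict.
The state is a dict: "time_s": time; "joints": joint angles; "qd": joint speeds; "joint_torque": joint torques, N m; "tcp_pos": TCP position; "eef_rot": TCP orientation; "contact_force": force on the tool from outside, world axes, zero at the start; "moment": the same for the moment, N m; "gripper_width": finger opening in m.
Only numpy, scipy, OpenCV 4.12 (cv2) and the standard library are available. Lean on these libraries where they do the work, as an engineer would, in place of code of your own. Each camera call takes 0.05 s, during which the arm holds its last target.

## Working session

There is one attempt and no reset: what is moved stays moved. The work goes in short steps, Python scripts to look and compute and a tool call to move; the robot and the scene stay as the last step left them, time stands still between calls to the robot, and variables do not carry over. Pictures are saved under pics/ and viewed, and the job is handed in when it is done.

Besides the shell and the picture viewer there is one more tool, called after "Call:" as name([rows], argument=value, ...), one row to a line, values as JSON. apply_moves: Moves the arm, as the interface text tells. Its arguments: {"type":"object","properties":{"deltas":{"type":"array","items":{"type":"object","properties":{"tx":{"type":"number"},"ty":{"type":"number"},"tz":{"type":"number"},"turn":{"type":"number"},"gripper":{"type":"number"}}}},"newtons":{"type":"number"}},"required":["deltas"]}

```bash
ls; mkdir -p pics; python3 - <<'E'
from plant import r,capture,camera_info
import cv2,numpy as np
for n in("scene","top"):
    p,d=capture(n); np.savez(f"pics/{n}0.npz",p=p,d=d)
    cv2.imwrite(f"pics/{n}0.png",cv2.resize(p[:,:,::-1],(800,600),interpolation=cv2.INTER_CUBIC))
    print(n,camera_info(n))
print(r.get_state())
E
```

```text
pics
scene {'K': array([[485.36550778,   0.        , 258.89912864],
       [  0.        , 485.36550778, 190.79116884],
       [  0.        ,   0.        ,   1.        ]]), 'k1': 0.06996235192628442, 'eye': array([ 1.29428897, -0.15068349,  1.30414678]), 'orientation': array([34.83731326,  0.63519073, 78.75434006])}
top {'K': array([[411.07542044,   0.        , 256.83607961],
       [  0.        , 411.07542044, 201.1318534 ],
       [  0.        ,   0.        ,   1.        ]]), 'k1': -0.13422540067226563, 'eye': array([0.40410308, 0.01886073, 1.34544522]), 'orientation': array([ 3.06329474e+00,  8.03427153e-02, -8.87554886e+01])}
{'time_s': 0.1, 'joints': array([ 8.54912755e+01,  2.05873483e+01,  6.41878773e-01, -1.65651402e-02,
       -7.01353052e+01, -1.65067127e+01]), 'qd': array([ 0.09038515, -0.10380512,  0.06622173,  0.04732529,  0.08603463,
        0.0138814 ]), 'joint_torque': array([-2.54306702e-03, -5.84166062e+01,  2.93751132e+01,  7.01552823e+00,
        1.01453962e-02, -5.32030185e-05]), 'tcp_pos': array([0.24195472, 0.62973641, 0.24274154]), 'eef_rot': array([-8.99181292e+01,  8.02078283e-03,  1.58978929e+02]), 'contact_force': array([ 0.318565  ,  0.48688927, -0.23710326]), 'moment': array([-0.0184816 , -0.03799919, -0.02412477]), 'gripper_width': 0.08790907076538147}
```

View pics/scene0.png

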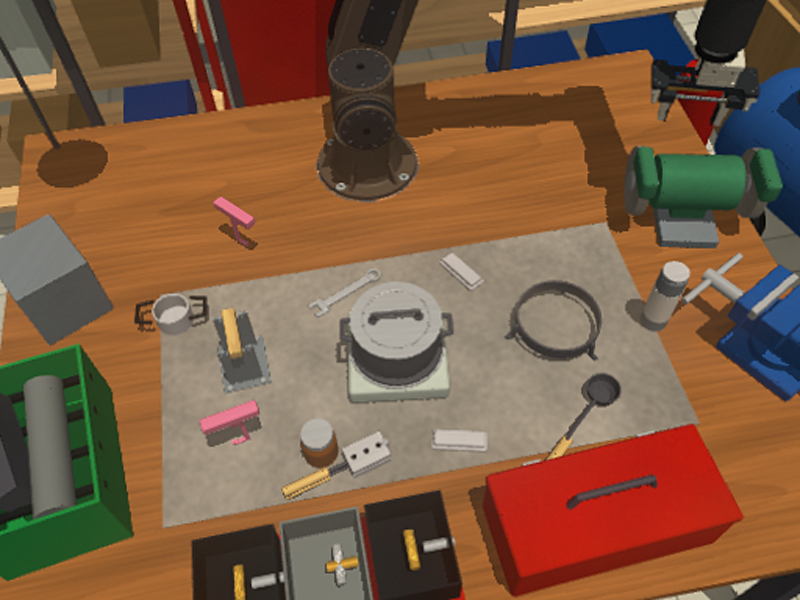

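View pics/top0.png

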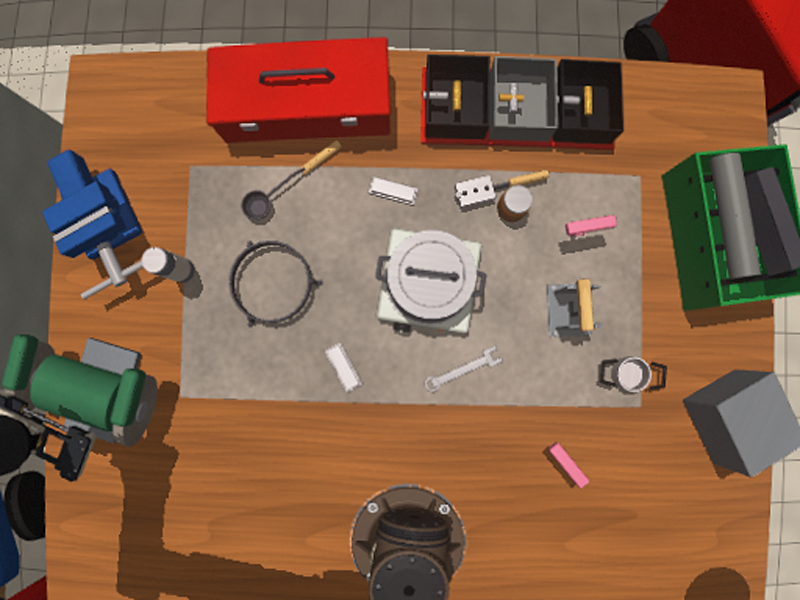

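The scene view shows the lifter's wooden handle at (231,332), the lid on the pot at (395,320) and the ring stand at (556,320). In the top view the handle is at (586,305), the loop at (432,273) and the ring at (272,283). The look-alikes are pink. Next I'll write the ray-casting helpers and measure.

```bash
cat > h.py <<'E'
import numpy as np,cv2
from scipy.spatial.transform import Rotation as Ro
from plant import r,capture,camera_info
CI={n:camera_info(n) for n in("scene","top")}
def ray(n,uv):
    c=CI[n];K=c["K"];uv=np.atleast_2d(np.asarray(uv,float))
    # r_d = r(1+k1 r^2): invert
    xd=(uv[:,0]-K[0,2])/K[0,0];yd=(uv[:,1]-K[1,2])/K[1,1]
    x,y=xd.copy(),yd.copy()
    for _ in range(30):
        s=1+c["k1"]*(x*x+y*y);x,y=xd/s,yd/s
    d=np.c_[x,-y,-np.ones_like(x)]
    R=Ro.from_euler("xyz",c["orientation"],degrees=True).as_matrix()
    return c["eye"],d@R.T
def plane(n,uv,z):
    e,d=ray(n,uv);t=(z-e[2])/d[:,2];return e+d*t[:,None]
def pts(n,uv,dep):
    e,d=ray(n,uv);return e+d*np.asarray(dep)[:,None]
def cloud(n,d):
    v,u=np.nonzero(d>0);P=pts(n,np.c_[u,v],d[v,u]);out=np.full(d.shape+(3,),np.nan);out[v,u]=P;return out
def proj(n,P):
    c=CI[n];R=Ro.from_euler("xyz",c["orientation"],degrees=True).as_matrix()
    q=(np.atleast_2d(P)-c["eye"])@R;x=q[:,0]/-q[:,2];y=-q[:,1]/-q[:,2]
    s=1+c["k1"]*(x*x+y*y);return np.c_[x*s*c["K"][0,0]+c["K"][0,2],y*s*c["K"][1,1]+c["K"][1,2]]
E
python3 - <<'E'
from h import *
for n,boxes in(("top",{"lift":(340,170,400,225),"pot":(235,140,320,220),"ring":(140,145,215,215)}),("scene",{"lift":(130,185,180,255),"pot":(210,170,295,265),"ring":(315,170,395,235)})):
    f=np.load(f"pics/{n}0.npz");p,d=f["p"],f["d"]
    for k,(a,b,c,e) in boxes.items():
        s=min(800/(c-a),600/(e-b));cv2.imwrite(f"pics/{n}_{k}.png",cv2.resize(p[b:e,a:c,::-1],None,fx=6,fy=6,interpolation=cv2.INTER_CUBIC))
    C=cloud(n,d)
    hsv=cv2.cvtColor(p,cv2.COLOR_RGB2HSV)
    a,b,c,e=boxes["lift"]
    m=np.zeros(d.shape,np.uint8);sub=hsv[b:e,a:c]
    m[b:e,a:c]=((sub[...,0]>10)&(sub[...,0]<28)&(sub[...,1]>100)&(sub[...,2]>120))
    m&=(C[...,2]>0.1).astype(np.uint8)
    Q=C[m>0];print(n,"handle",len(Q),Q.mean(0),np.percentile(Q[:,2],[5,50,95]))
    top=Q[Q[:,2]>0.128];rect=cv2.minAreaRect(top[:,:2].astype(np.float32)*1000);print(" top rect",rect,top.mean(0))
    # pot/lid
    a,b,c,e=boxes["pot"];S=C[b:e,a:c].reshape(-1,3)
    bar=S[(S[:,2]>0.164)&(S[:,2]<0.19)];print(" bar",len(bar),bar.mean(0),cv2.minAreaRect(bar[:,:2].astype(np.float32)*1000))
    fl=S[(S[:,2]>0.143)&(S[:,2]<0.156)];print(" flange",len(fl),np.median(fl[:,2]),cv2.minEnclosingCircle(fl[:,:2].astype(np.float32)*1000))
    a,b,c,e=boxes["ring"];S=C[b:e,a:c].reshape(-1,3)
    g=S[(S[:,2]>0.043)&(S[:,2]<0.058)];
    A=np.c_[2*g[:,:2],np.ones(len(g))];x=np.linalg.lstsq(A,(g[:,:2]**2).sum(1),rcond=None)[0];print(" ring",len(g),x[:2],np.sqrt(x[2]+x[0]**2+x[1]**2),np.percentile(g[:,2],[10,50,90]),cv2.minEnclosingCircle(g[:,:2].astype(np.float32)*1000))
E
```

```text
top handle 241 [ 0.49612666 -0.32977713  0.13120541] [0.12728339 0.13102154 0.13545057]
 top rect ((495.5440673828125, -330.43792724609375), (96.61505126953125, 23.293970108032227), 5.303793907165527) [ 0.49641946 -0.32982708  0.13167931]
 bar 89 [ 0.54465439 -0.03101329  0.17153643] ((544.9073486328125, -31.485942840576172), (87.23030090332031, 8.302447319030762), 83.77348327636719)
 flange 2451 0.14966460062925302 ((545.0914306640625, -31.293258666992188), 84.3498764038086)
 ring 295 [0.53563041 0.29388027] 0.08231830358912211 [0.04497979 0.04881317 0.05217499] ((536.9154052734375, 292.57806396484375), 88.47610473632812)
scene handle 258 [ 0.50083079 -0.32925691  0.13104249] [0.12447745 0.13183073 0.13585593]
 top rect ((495.8970031738281, -329.7592468261719), (100.90670776367188, 23.090978622436523), 4.6149210929870605) [ 0.49756059 -0.32946197  0.13225398]
 bar 93 [ 0.5450841  -0.03176594  0.17204745] ((544.0060424804688, -32.72721481323242), (87.70784759521484, 10.903199195861816), 84.4769287109375)
 flange 2174 0.15064699732987874 ((542.73095703125, -33.44929122924805), 86.1783676147461)
 ring 363 [0.53524431 0.29533925] 0.08075209776943187 [0.04440389 0.04930888 0.05362465] ((537.413330078125, 295.73846435546875), 89.04744720458984)
```

```bash
python3 - <<'E'
from h import *
a=cv2.imread("pics/top_lift.png");b=cv2.imread("pics/scene_lift.png")
h=max(a.shape[0],b.shape[0]);a=cv2.copyMakeBorder(a,0,h-a.shape[0],0,0,0);b=cv2.copyMakeBorder(b,0,h-b.shape[0],0,0,0)
cv2.imwrite("pics/lift.png",np.hstack([a,b]))
a=cv2.imread("pics/top_pot.png");b=cv2.imread("pics/scene_pot.png")
h=max(a.shape[0],b.shape[0]);a=cv2.copyMakeBorder(a,0,h-a.shape[0],0,0,0);b=cv2.copyMakeBorder(b,0,h-b.shape[0],0,0,0)
cv2.imwrite("pics/pot.png",cv2.resize(np.hstack([a,b]),None,fx=.75,fy=.75))
E
```

```text
(no output)
```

View pics/lift.png

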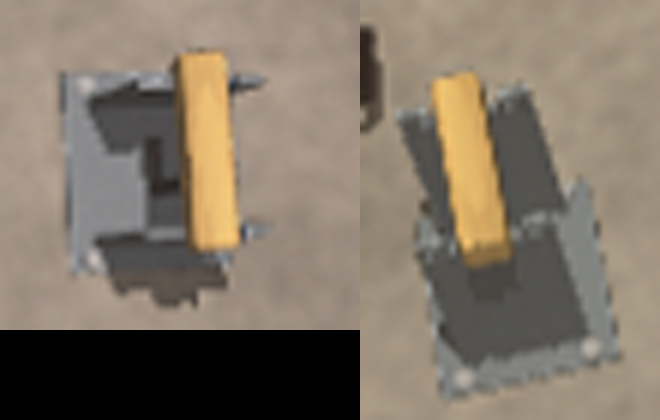

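View pics/pot.png

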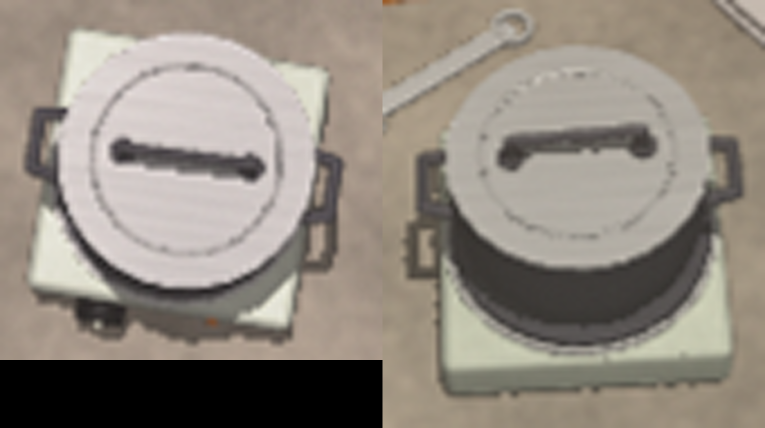

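The handle centre is about (0.4957, -0.330) at yaw about 5°. The bar centre is about (0.5448, -0.0315), running at about 84°. The ring centre is about (0.5355, 0.2945). The hook's direction is hidden, so I'll look again once the lifter is out of the cradle. First a move planner, then the approach to the handle.

```bash
cat > pl.py <<'E'
import json,sys,os
import numpy as np
F="cmd.json"
def load(): return json.load(open(F)) if os.path.exists(F) else dict(p=[0.242,0.63,0.244],yaw=158.98)
def rows(ts,save=True):
    """ts: list of (x,y,z,yaw) world targets (absolute), one per row"""
    c=load();y=np.radians(c["yaw"]);ex=np.array([np.cos(y),np.sin(y),0]);ez=np.array([-np.sin(y),np.cos(y),0]);p0=np.array(c["p"])
    prev=None
    for t in ts:
        d=np.array(t[:3])-p0;tx,ty,tz,tu=round(d@ex,4),round(-d[2],4),round(d@ez,4),round(-np.radians(t[3]-c["yaw"]),4)
        print(json.dumps(dict(tx=tx,ty=ty,tz=tz,turn=tu)))
    p=p0+tx*ex-np.array([0,0,ty])+tz*ez
    if save: json.dump(dict(p=list(p),yaw=c["yaw"]-np.degrees(tu)),open(F,"w"))
def lin(ts,n):
    c=load();a=np.array(list(c["p"])+[c["yaw"]]);out=[]
    for b in ts[:1]:
        b=np.array(b,float);out=[a+(b-a)*(i+1)/n for i in range(n)]
    return out
def go(t,n): rows(lin([t],n))
E
python3 - <<'E'
from pl import *
for t in [(0.40,0.47,0.28,165),(0.5,0.27,0.28,171),(0.5,0.04,0.28,177),(0.5,-0.18,0.25,183),(0.4957,-0.330,0.21,185)]:
    print("--");go(t,5)
E
```

```text
--
{"tx": -0.041, "ty": -0.0072, "tz": 0.0185, "turn": -0.021}
{"tx": -0.082, "ty": -0.0144, "tz": 0.0371, "turn": -0.042}
{"tx": -0.1229, "ty": -0.0216, "tz": 0.0556, "turn": -0.063}
{"tx": -0.1639, "ty": -0.0288, "tz": 0.0741, "turn": -0.0841}
{"tx": -0.2049, "ty": -0.036, "tz": 0.0927, "turn": -0.1051}
--
{"tx": -0.0297, "ty": -0.0, "tz": 0.0335, "turn": -0.0209}
{"tx": -0.0593, "ty": -0.0, "tz": 0.0669, "turn": -0.0419}
{"tx": -0.089, "ty": -0.0, "tz": 0.1004, "turn": -0.0628}
{"tx": -0.1187, "ty": -0.0, "tz": 0.1338, "turn": -0.0838}
{"tx": -0.1483, "ty": -0.0, "tz": 0.1673, "turn": -0.1047}
--
{"tx": -0.0072, "ty": -0.0, "tz": 0.0454, "turn": -0.0209}
{"tx": -0.0144, "ty": -0.0, "tz": 0.0909, "turn": -0.0419}
{"tx": -0.0216, "ty": -0.0, "tz": 0.1363, "turn": -0.0628}
{"tx": -0.0288, "ty": -0.0, "tz": 0.1817, "turn": -0.0838}
{"tx": -0.036, "ty": -0.0, "tz": 0.2272, "turn": -0.1047}
--
{"tx": -0.0023, "ty": 0.006, "tz": 0.0439, "turn": -0.0209}
{"tx": -0.0046, "ty": 0.012, "tz": 0.0879, "turn": -0.0419}
{"tx": -0.0069, "ty": 0.018, "tz": 0.1318, "turn": -0.0628}
{"tx": -0.0092, "ty": 0.024, "tz": 0.1757, "turn": -0.0838}
{"tx": -0.0115, "ty": 0.03, "tz": 0.2197, "turn": -0.1047}
--
{"tx": 0.0024, "ty": 0.008, "tz": 0.0299, "turn": -0.007}
{"tx": 0.0048, "ty": 0.016, "tz": 0.0598, "turn": -0.014}
{"tx": 0.0073, "ty": 0.024, "tz": 0.0897, "turn": -0.021}
{"tx": 0.0097, "ty": 0.032, "tz": 0.1196, "turn": -0.0279}
{"tx": 0.0121, "ty": 0.04, "tz": 0.1495, "turn": -0.0349}
```

Call:
apply_moves([
  {"tx":-0.041,"ty":-0.0072,"tz":0.0185,"turn":-0.021,"gripper":0.0876},
  {"tx":-0.082,"ty":-0.0144,"tz":0.0371,"turn":-0.042},
  {"tx":-0.1229,"ty":-0.0216,"tz":0.0556,"turn":-0.063},
  {"tx":-0.1639,"ty":-0.0288,"tz":0.0741,"turn":-0.0841},
  {"tx":-0.2049,"ty":-0.036,"tz":0.0927,"turn":-0.1051},
])

```text
invalid input at $.deltas[1]: expected keys tx, ty, tz, turn, gripper
```

Call:
apply_moves([
  {"tx":-0.0297,"tz":0.0335,"turn":-0.0209},
  {"tx":-0.0593,"tz":0.0669,"turn":-0.0419},
  {"tx":-0.089,"tz":0.1004,"turn":-0.0628},
  {"tx":-0.1187,"tz":0.1338,"turn":-0.0838},
  {"tx":-0.1483,"tz":0.1673,"turn":-0.1047},
])

```text
invalid input at $.deltas[0]: expected keys tx, ty, tz, turn, gripper
```

Call:
apply_moves([
  {"tx":-0.0072,"tz":0.0454,"turn":-0.0209},
  {"tx":-0.0144,"tz":0.0909,"turn":-0.0419},
  {"tx":-0.0216,"tz":0.1363,"turn":-0.0628},
  {"tx":-0.0288,"tz":0.1817,"turn":-0.0838},
  {"tx":-0.036,"tz":0.2272,"turn":-0.1047},
])

```text
invalid input at $.deltas[0]: expected keys tx, ty, tz, turn, gripper
```

Call:
apply_moves([
  {"tx":-0.0023,"ty":0.006,"tz":0.0439,"turn":-0.0209},
  {"tx":-0.0046,"ty":0.012,"tz":0.0879,"turn":-0.0419},
  {"tx":-0.0069,"ty":0.018,"tz":0.1318,"turn":-0.0628},
  {"tx":-0.0092,"ty":0.024,"tz":0.1757,"turn":-0.0838},
  {"tx":-0.0115,"ty":0.03,"tz":0.2197,"turn":-0.1047},
])

```text
invalid input at $.deltas[0]: expected keys tx, ty, tz, turn, gripper
```

Call:
apply_moves([
  {"tx":0.0024,"ty":0.008,"tz":0.0299,"turn":-0.007},
  {"tx":0.0048,"ty":0.016,"tz":0.0598,"turn":-0.014},
  {"tx":0.0073,"ty":0.024,"tz":0.0897,"turn":-0.021},
  {"tx":0.0097,"ty":0.032,"tz":0.1196,"turn":-0.0279},
  {"tx":0.0121,"ty":0.04,"tz":0.1495,"turn":-0.0349},
])

```text
invalid input at $.deltas[0]: expected keys tx, ty, tz, turn, gripper
```

Call:
apply_moves([
  {"tx":-0.041,"ty":-0.0072,"tz":0.0185,"turn":-0.021,"gripper":0.0876},
  {"tx":-0.082,"ty":-0.0144,"tz":0.0371,"turn":-0.042,"gripper":0.0876},
  {"tx":-0.1229,"ty":-0.0216,"tz":0.0556,"turn":-0.063,"gripper":0.0876},
  {"tx":-0.1639,"ty":-0.0288,"tz":0.0741,"turn":-0.0841,"gripper":0.0876},
  {"tx":-0.2049,"ty":-0.036,"tz":0.0927,"turn":-0.1051,"gripper":0.0876},
])

```text
time_s: 0.6
tcp_pos: [0.4009, 0.4685, 0.2796]
eef_rot: [-90.0, -0.0, 165.1]
contact_force: [0.9, 2.0, -0.1]
gripper_width: 0.0874
```

Call:
apply_moves([
  {"tx":-0.0297,"ty":0,"tz":0.0335,"turn":-0.0209,"gripper":0.0876},
  {"tx":-0.0593,"ty":0,"tz":0.0669,"turn":-0.0419,"gripper":0.0876},
  {"tx":-0.089,"ty":0,"tz":0.1004,"turn":-0.0628,"gripper":0.0876},
  {"tx":-0.1187,"ty":0,"tz":0.1338,"turn":-0.0838,"gripper":0.0876},
  {"tx":-0.1483,"ty":0,"tz":0.1673,"turn":-0.1047,"gripper":0.0876},
])

```text
time_s: 1.1
tcp_pos: [0.5004, 0.2683, 0.2794]
eef_rot: [-90.0, -0.0, 171.1]
contact_force: [2.1, 0.8, -0.7]
gripper_width: 0.0876
```

Call:
apply_moves([
  {"tx":-0.0072,"ty":0,"tz":0.0454,"turn":-0.0209,"gripper":0.0876},
  {"tx":-0.0144,"ty":0,"tz":0.0909,"turn":-0.0419,"gripper":0.0876},
  {"tx":-0.0216,"ty":0,"tz":0.1363,"turn":-0.0628,"gripper":0.0876},
  {"tx":-0.0288,"ty":0,"tz":0.1817,"turn":-0.0838,"gripper":0.0876},
  {"tx":-0.036,"ty":0,"tz":0.2272,"turn":-0.1047,"gripper":0.0876},
])

```text
time_s: 1.6
tcp_pos: [0.4995, 0.0383, 0.2795]
eef_rot: [-90.0, -0.0, 177.1]
contact_force: [0.9, 0.8, 0.7]
gripper_width: 0.0877
```

Call:
apply_moves([
  {"tx":-0.0023,"ty":0.006,"tz":0.0439,"turn":-0.0209,"gripper":0.0876},
  {"tx":-0.0046,"ty":0.012,"tz":0.0879,"turn":-0.0419,"gripper":0.0876},
  {"tx":-0.0069,"ty":0.018,"tz":0.1318,"turn":-0.0628,"gripper":0.0876},
  {"tx":-0.0092,"ty":0.024,"tz":0.1757,"turn":-0.0838,"gripper":0.0876},
  {"tx":-0.0115,"ty":0.03,"tz":0.2197,"turn":-0.1047,"gripper":0.0876},
])

```text
time_s: 2.1
tcp_pos: [0.4996, -0.1817, 0.2492]
eef_rot: [-90.0, -0.0, -176.9]
contact_force: [0.8, 0.2, 0.4]
gripper_width: 0.0879
```

Call:
apply_moves([
  {"tx":0.0024,"ty":0.008,"tz":0.0299,"turn":-0.007,"gripper":0.0876},
  {"tx":0.0048,"ty":0.016,"tz":0.0598,"turn":-0.014,"gripper":0.0876},
  {"tx":0.0073,"ty":0.024,"tz":0.0897,"turn":-0.021,"gripper":0.0876},
  {"tx":0.0097,"ty":0.032,"tz":0.1196,"turn":-0.0279,"gripper":0.0876},
  {"tx":0.0121,"ty":0.04,"tz":0.1495,"turn":-0.0349,"gripper":0.0876},
])

```text
time_s: 2.6
tcp_pos: [0.4955, -0.331, 0.2089]
eef_rot: [-90.0, -0.0, -175.0]
contact_force: [-0.0, 0.1, 0.2]
gripper_width: 0.0874
```

```bash
python3 - <<'E'
from pl import *
go((0.4957,-0.330,0.119,185),5)
E
```

```text
{"tx": 0.0, "ty": 0.0182, "tz": 0.0, "turn": -0.0}
{"tx": 0.0, "ty": 0.0364, "tz": 0.0, "turn": -0.0}
{"tx": 0.0, "ty": 0.0546, "tz": 0.0, "turn": -0.0}
{"tx": 0.0, "ty": 0.0728, "tz": 0.0, "turn": -0.0}
{"tx": 0.0, "ty": 0.091, "tz": 0.0, "turn": -0.0}
```

Call:
apply_moves([
  {"tx":0,"ty":0.02,"tz":0,"turn":0,"gripper":0.0876},
  {"tx":0,"ty":0.045,"tz":0,"turn":0,"gripper":0.0876},
  {"tx":0,"ty":0.07,"tz":0,"turn":0,"gripper":0.0876},
  {"tx":0,"ty":0.085,"tz":0,"turn":0,"gripper":0.0876},
  {"tx":0,"ty":0.091,"tz":0,"turn":0,"gripper":0.0876},
])

```text
time_s: 3.1
tcp_pos: [0.4946, -0.3295, 0.1164]
eef_rot: [-90.1, -0.2, -175.0]
contact_force: [-0.0, 0.5, 1.1]
gripper_width: 0.0877
```

Call:
apply_moves([
  {"tx":0,"ty":0,"tz":0,"turn":0,"gripper":0.05},
  {"tx":0,"ty":0,"tz":0,"turn":0,"gripper":0.035},
  {"tx":0,"ty":0,"tz":0,"turn":0,"gripper":0.028},
  {"tx":0,"ty":0,"tz":0,"turn":0,"gripper":0.024},
  {"tx":0,"ty":0,"tz":0,"turn":0,"gripper":0.02},
], newtons=20)

```text
time_s: 3.6
tcp_pos: [0.4961, -0.3299, 0.1192]
eef_rot: [-90.0, 0.1, -175.0]
contact_force: [0.3, -0.5, -0.0]
gripper_width: 0.0529
```

Call:
apply_moves([
  {"tx":0,"ty":0,"tz":0,"turn":0,"gripper":0.015},
  {"tx":0,"ty":0,"tz":0,"turn":0,"gripper":0.015},
  {"tx":0,"ty":0,"tz":0,"turn":0,"gripper":0.015},
  {"tx":0,"ty":0,"tz":0,"turn":0,"gripper":0.015},
  {"tx":0,"ty":0,"tz":0,"turn":0,"gripper":0.015},
], newtons=20)

```text
time_s: 4.1
tcp_pos: [0.4959, -0.3299, 0.1186]
eef_rot: [-90.0, -0.0, -175.0]
contact_force: [0.3, 0.5, 1.2]
gripper_width: 0.0238
```

Call:
apply_moves([
  {"tx":0,"ty":0,"tz":0,"turn":0,"gripper":0.015},
  {"tx":0,"ty":0,"tz":0,"turn":0,"gripper":0.015},
  {"tx":0,"ty":0,"tz":0,"turn":0,"gripper":0.015},
], newtons=40)

```text
time_s: 4.4
tcp_pos: [0.4959, -0.3299, 0.1186]
eef_rot: [-90.0, 0.0, -175.0]
contact_force: [-0.3, 0.4, 0.6]
gripper_width: 0.0234
```

Call:
apply_moves([
  {"tx":0,"ty":-0.02,"tz":0,"turn":0,"gripper":0.015},
  {"tx":0,"ty":-0.05,"tz":0,"turn":0,"gripper":0.015},
  {"tx":0,"ty":-0.09,"tz":0,"turn":0,"gripper":0.015},
  {"tx":0,"ty":-0.13,"tz":0,"turn":0,"gripper":0.015},
  {"tx":0,"ty":-0.16,"tz":0,"turn":0,"gripper":0.015},
], newtons=40)

```text
time_s: 4.9
tcp_pos: [0.496, -0.33, 0.281]
eef_rot: [-90.0, 0.1, -175.0]
contact_force: [1.2, 0.2, -2.0]
gripper_width: 0.0235
```

```bash
python3 - <<'E'
from pl import *
go((0.4957,-0.330,0.279,185),1)
from h import *
im=[]
for n,(a,b,c,e) in (("top",(320,140,420,240)),("scene",(100,120,200,220))):
    p,d=capture(n); np.savez(f"pics/{n}1.npz",p=p,d=d)
    im.append(cv2.resize(p[b:e,a:c,::-1],(400,400),interpolation=cv2.INTER_CUBIC))
cv2.imwrite("pics/up1.png",np.hstack(im)); print(r.get_state()["tcp_pos"],r.get_state()["contact_force"])
E
```

```text
{"tx": 0.0, "ty": -0.16, "tz": 0.0, "turn": -0.0}
[ 0.49754166 -0.33075431  0.28352827] [-0.21802736  0.58816854 -1.63949187]
```

View pics/up1.png

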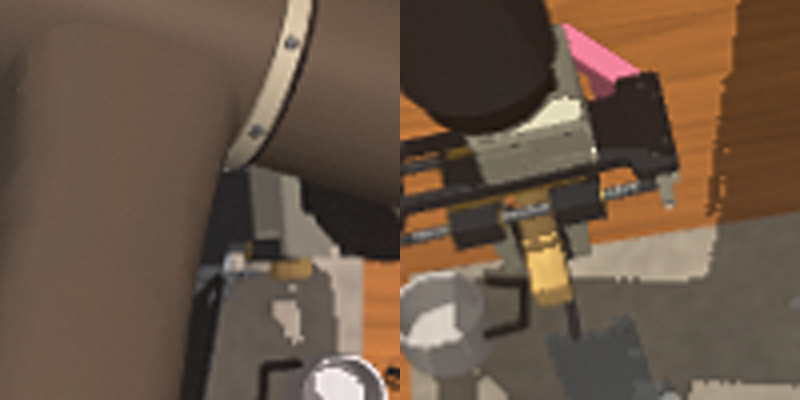

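```bash
python3 - <<'E'
from h import *
p,d=capture("scene");np.savez("pics/scene2.npz",p=p,d=d)
C=cloud("scene",d);s=r.get_state();t=s["tcp_pos"];print(t,s["contact_force"])
y=np.radians(5);D=C-t;lx=D[...,0]*np.cos(y)+D[...,1]*np.sin(y);ly=-D[...,0]*np.sin(y)+D[...,1]*np.cos(y)
m=(abs(lx)<0.08)&(abs(ly)<0.03)&(D[...,2]<-0.015)&(D[...,2]>-0.12)
v,u=np.nonzero(m)
for k in range(len(u)): print(u[k],v[k],np.round(1000*np.array([lx[v[k],u[k]],ly[v[k],u[k]],D[v[k],u[k],2]])),p[v[k],u[k]])
a,b,c,e=130,170,190,215
cv2.imwrite("pics/hook2.png",cv2.resize(p[b:e,a:c,::-1],(780,585),interpolation=cv2.INTER_CUBIC))
E
```

```text
[ 0.49661673 -0.33000322  0.28060208] [ 0.25563079  0.08756213 -1.54795806]
143 195 [ -9.   3. -81.] [73 61 45]
141 196 [ -8.  -3. -82.] [104  87  64]
142 196 [-10.  -1. -86.] [65 55 47]
143 196 [ -9.   2. -85.] [53 47 43]
142 197 [-12.  -2. -93.] [52 46 45]
143 197 [ -9.   1. -89.] [55 49 45]
144 197 [ -7.   4. -88.] [77 70 63]
142 198 [ -8.  -2. -92.] [56 50 48]
143 198 [ -4.   1. -88.] [58 51 48]
144 198 [ -5.   3. -89.] [69 61 56]
142 199 [ -3.  -3. -89.] [62 56 53]
143 199 [ -2.  -0. -89.] [57 51 49]
144 199 [  1.   3. -85.] [58 51 48]
142 200 [ -3.  -4. -93.] [73 66 60]
143 200 [ -0.  -1. -91.] [56 51 48]
144 200 [  1.   2. -91.] [57 51 48]
143 201 [  4.  -1. -90.] [56 51 48]
144 201 [  5.   1. -90.] [57 51 48]
143 202 [ 13.  -1. -82.] [58 51 48]
144 202 [ 15.   2. -81.] [57 50 47]
145 202 [  9.   4. -89.] [80 73 65]
143 203 [ 15.  -1. -84.] [54 48 45]
144 203 [ 16.   1. -83.] [55 49 45]
145 203 [ 14.   3. -88.] [64 59 54]
143 204 [ 15.  -2. -88.] [55 48 45]
144 204 [ 14.  -0. -91.] [55 49 47]
145 204 [ 11.   2. -96.] [56 51 47]
```

View pics/hook2.png

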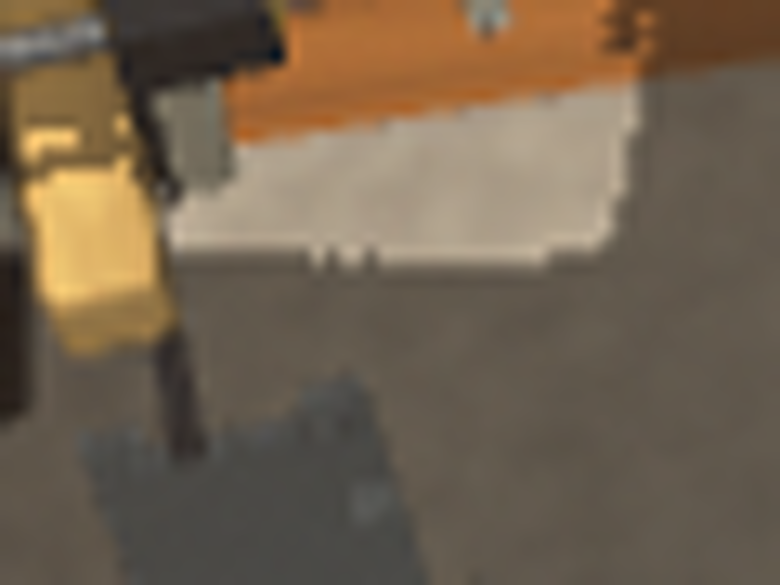

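The hook's lip is on world +x, so the lifter's +x is at yaw about 5° in the cradle. It will go under the bar moving along world +x at yaw -6° (tool yaw 174). Next I'll stage it behind the bar at s = -28 mm.

```bash
cat >> pl.py <<'E'
B=np.array([0.5448,-0.0318]);LY=np.array([0.1045,0.9945]);LX=np.array([0.9945,-0.1045])
def at(s,b,z,yaw=174): q=B+s*LY+b*LX; return (q[0],q[1],z,yaw)
E
python3 - <<'E'
from pl import *
t=at(-.028,-.045,.295);print(t)
go(((0.4957+t[0])/2,(-0.33+t[1])/2,.295,179.5),5);print();go(t,5)
E
```

```text
(np.float64(0.4971215), np.float64(-0.054943500000000006), 0.295, 174)
{"tx": -0.0025, "ty": -0.0032, "tz": -0.0274, "turn": 0.0192}
{"tx": -0.0051, "ty": -0.0064, "tz": -0.0548, "turn": 0.0384}
{"tx": -0.0076, "ty": -0.0096, "tz": -0.0821, "turn": 0.0576}
{"tx": -0.0101, "ty": -0.0128, "tz": -0.1095, "turn": 0.0768}
{"tx": -0.0127, "ty": -0.016, "tz": -0.1369, "turn": 0.096}

{"tx": 0.0001, "ty": -0.0, "tz": -0.0275, "turn": 0.0192}
{"tx": 0.0002, "ty": -0.0, "tz": -0.055, "turn": 0.0384}
{"tx": 0.0003, "ty": -0.0, "tz": -0.0825, "turn": 0.0576}
{"tx": 0.0004, "ty": -0.0, "tz": -0.11, "turn": 0.0768}
{"tx": 0.0005, "ty": -0.0, "tz": -0.1375, "turn": 0.096}
```

Call:
apply_moves([
  {"tx":-0.0025,"ty":-0.0032,"tz":-0.0274,"turn":0.0192,"gripper":0.015},
  {"tx":-0.0051,"ty":-0.0064,"tz":-0.0548,"turn":0.0384,"gripper":0.015},
  {"tx":-0.0076,"ty":-0.0096,"tz":-0.0821,"turn":0.0576,"gripper":0.015},
  {"tx":-0.0101,"ty":-0.0128,"tz":-0.1095,"turn":0.0768,"gripper":0.015},
  {"tx":-0.0127,"ty":-0.016,"tz":-0.1369,"turn":0.096,"gripper":0.015},
], newtons=60)

```text
time_s: 5.55
tcp_pos: [0.4956, -0.1911, 0.2928]
eef_rot: [-90.0, -0.2, 179.4]
contact_force: [1.3, -0.2, -1.1]
gripper_width: 0.0233
```

Call:
apply_moves([
  {"tx":0.0001,"ty":0,"tz":-0.0275,"turn":0.0192,"gripper":0.015},
  {"tx":0.0002,"ty":0,"tz":-0.06,"turn":0.0384,"gripper":0.015},
  {"tx":0.0003,"ty":0,"tz":-0.095,"turn":0.0576,"gripper":0.015},
  {"tx":0.0004,"ty":0,"tz":-0.125,"turn":0.0768,"gripper":0.015},
  {"tx":0.0005,"ty":0,"tz":-0.1375,"turn":0.096,"gripper":0.015},
], newtons=60)

```text
time_s: 6.05
tcp_pos: [0.4963, -0.0528, 0.2929]
eef_rot: [-90.0, -0.1, 174.0]
contact_force: [0.9, -0.4, -0.6]
gripper_width: 0.0233
```

Call:
apply_moves([
  {"tx":0,"ty":0,"tz":0,"turn":0,"gripper":0.015},
  {"tx":0,"ty":0,"tz":0,"turn":0,"gripper":0.015},
  {"tx":0,"ty":0,"tz":0,"turn":0,"gripper":0.015},
], newtons=60)

```text
time_s: 6.35
tcp_pos: [0.4969, -0.0555, 0.2938]
eef_rot: [-90.0, -0.1, 174.0]
contact_force: [0.9, -0.3, -1.6]
gripper_width: 0.0235
```

```bash
cat >> h.py <<'E'
def look(tag,yaw=-6,n="scene",k=1,dump=True):
    P=[];
    for i in range(k):
        p,d=capture(n);P.append(d)
    d=np.mean(P,0) if k>1 else d
    s=r.get_state();t=s["tcp_pos"]
    np.savez(f"pics/{n}{tag}.npz",p=p,d=d)
    C=cloud(n,d);y=np.radians(yaw);D=C-t
    lx=D[...,0]*np.cos(y)+D[...,1]*np.sin(y);ly=-D[...,0]*np.sin(y)+D[...,1]*np.cos(y)
    return p,d,C,np.stack([lx,ly,D[...,2]],-1),s
E
python3 - <<'E'
from h import *
p,d,C,L,s=look("3",k=3);print(s["tcp_pos"],s["contact_force"],s["moment"])
hsv=cv2.cvtColor(p,cv2.COLOR_RGB2HSV);w=(hsv[...,0]>10)&(hsv[...,0]<28)&(hsv[...,1]>100)
near=(abs(L[...,0])<.07)&(abs(L[...,1])<.025)
h=L[w&near&(L[...,2]>.004)&(L[...,2]<.025)];print("handle top",np.median(h,0)*1000,np.percentile(h[:,0],[2,98]),np.percentile(h[:,1],[5,95]))
m=near&~w&(L[...,2]<-.07)&(L[...,2]>-.11)&(abs(L[...,0])<.025)
v,u=np.nonzero(m)
for a in range(-20,24,4):
    q=L[m&(L[...,0]*1000>=a)&(L[...,0]*1000<a+4)]
    if len(q):print(a,len(q),np.round(1000*np.median(q,0),1))
a,b,c,e=190,140,290,215
cv2.imwrite("pics/stage3.png",cv2.resize(p[b:e,a:c,::-1],(800,600),interpolation=cv2.INTER_CUBIC))
E
```

```text
[ 0.49713725 -0.05556184  0.29426095] [ 0.91975521  0.71659733 -1.6636892 ] [ 0.00040528 -0.02330926 -0.01905884]
handle top [17.28672598 -0.54151163 13.23510572] [-0.0292526   0.04821884] [-0.01104895  0.01035212]
-16 3 [-13.5  -2.1 -92. ]
-12 2 [ -9.9  -1.  -92.9]
-8 1 [ -7.8   0.2 -92.6]
-4 4 [ -2.2  -1.4 -91.9]
0 4 [  2.2  -0.4 -91.5]
8 8 [ 11.2  -1.1 -90.4]
12 1 [ 12.6   1.9 -83.9]
```

View pics/stage3.png

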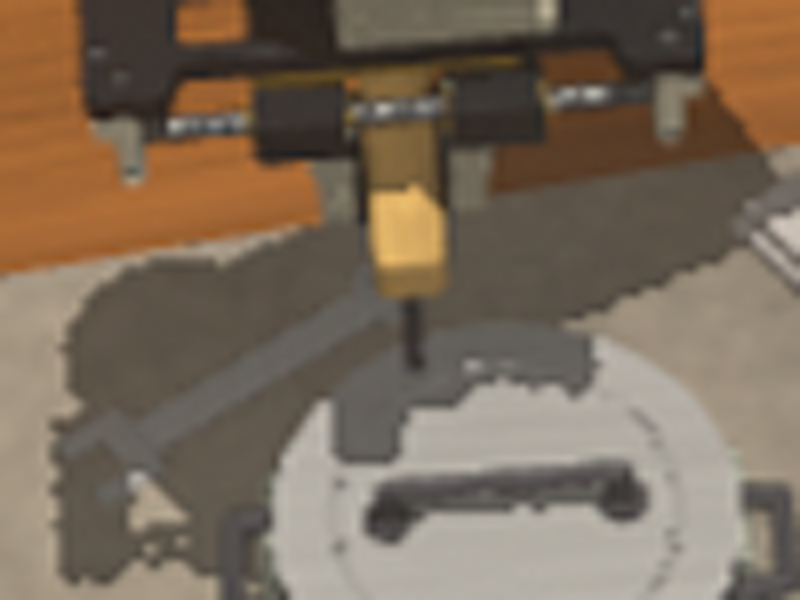

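Call:
apply_moves([
  {"tx":0,"ty":0.012,"tz":0,"turn":0,"gripper":0.015},
  {"tx":0,"ty":0.026,"tz":0,"turn":0,"gripper":0.015},
  {"tx":0,"ty":0.037,"tz":0,"turn":0,"gripper":0.015},
  {"tx":0,"ty":0.042,"tz":0,"turn":0,"gripper":0.015},
  {"tx":0,"ty":0.044,"tz":0,"turn":0,"gripper":0.015},
], newtons=60)

```text
time_s: 7.0
tcp_pos: [0.497, -0.0551, 0.2498]
eef_rot: [-90.0, -0.1, 174.0]
contact_force: [0.5, 1.1, -1.5]
gripper_width: 0.0236
```

Call:
apply_moves([
  {"tx":0,"ty":0,"tz":0,"turn":0,"gripper":0.015},
  {"tx":0,"ty":0,"tz":0,"turn":0,"gripper":0.015},
  {"tx":0,"ty":0,"tz":0,"turn":0,"gripper":0.015},
], newtons=60)

```text
time_s: 7.3
tcp_pos: [0.4976, -0.0548, 0.251]
eef_rot: [-90.0, 0.0, 174.0]
contact_force: [-0.6, 0.3, -0.6]
gripper_width: 0.0234
```

```bash
python3 - <<'E'
from pl import *
c=load();c["p"][2]-=0.044;json.dump(c,open(F,"w"));print(c)
from h import *
p,d,C,L,s=look("4",k=2);print(s["time_s"],s["tcp_pos"],s["contact_force"],s["moment"])
m=(abs(L[...,1])<.02)&(L[...,2]<-.07)&(L[...,2]>-.098)&(abs(L[...,0])<.025)
for a in range(-20,24,4):
    q=L[m&(L[...,0]*1000>=a)&(L[...,0]*1000<a+4)]
    if len(q):print(a,len(q),np.round(1000*np.median(q,0),1))
S=C[170:265,210:295].reshape(-1,3);S=S[np.hypot(S[:,0]-.545,S[:,1]+.032)<.08];print("lid z",np.median(S[(S[:,2]>.14)&(S[:,2]<.157),2]))
# bar in lifter frame
m=(abs(L[...,1]-.028)<.045)&(C[...,2]>.164)&(C[...,2]<.18)&(L[...,0]>.025)&(L[...,0]<.07);q=L[m];print("bar",len(q),np.median(q,0)*1000,np.percentile(q[:,1],[2,98])*1000,np.polyfit(q[:,1],q[:,0],1))
a,b,c,e=190,140,290,215
cv2.imwrite("pics/stage4.png",cv2.resize(p[b:e,a:c,::-1],(800,600),interpolation=cv2.INTER_CUBIC))
E
```

```text
{'p': [0.4971354217238988, -0.05498526325726688, 0.251], 'yaw': 173.99722381037884}
7.4 [ 0.49744513 -0.05484916  0.25094743] [-0.3310462  -0.50821953 -2.3268907 ] [-0.0258227   0.03186638 -0.01240872]
-20 1 [-16.6  15.6 -97.6]
-16 4 [-13.    5.2 -96. ]
-12 3 [ -9.6  -2.1 -90.6]
-8 3 [ -5.3  -5.4 -94.9]
-4 4 [ -1.1  -1.3 -91.9]
0 5 [  1.5  -0.2 -93.2]
4 1 [  7.    5.1 -97.9]
8 5 [ 10.   -0.5 -89.9]
12 5 [ 13.6  -3.8 -93.7]
16 2 [ 19.4   4.2 -97.5]
20 2 [ 21.9  -4.6 -97.7]
lid z 0.15062334693339197
bar 90 [ 45.03713722  25.53783402 -78.98758283] [-16.54495756  68.84775783] [0.00140456 0.04454788]
```

View pics/stage4.png

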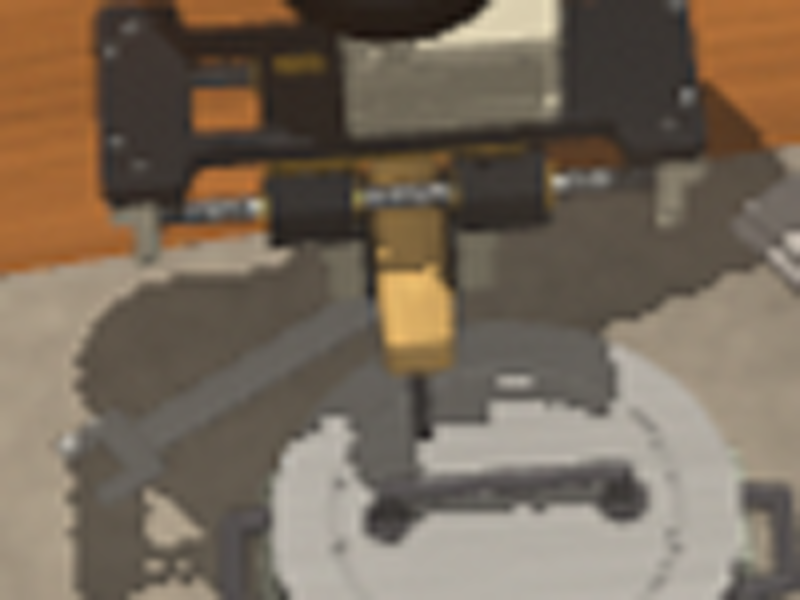

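Call:
apply_moves([
  {"tx":-0.008,"ty":0,"tz":0,"turn":0,"gripper":0.015},
  {"tx":-0.018,"ty":0,"tz":0,"turn":0,"gripper":0.015},
  {"tx":-0.026,"ty":0,"tz":0,"turn":0,"gripper":0.015},
  {"tx":-0.03,"ty":0,"tz":0,"turn":0,"gripper":0.015},
  {"tx":-0.03,"ty":0,"tz":0,"turn":0,"gripper":0.015},
], newtons=60)

```text
time_s: 7.9
tcp_pos: [0.5277, -0.0581, 0.2501]
eef_rot: [-90.0, -0.0, 174.0]
contact_force: [0.1, -0.2, -2.0]
gripper_width: 0.0233
```

Call:
apply_moves([
  {"tx":-0.005,"ty":0,"tz":0,"turn":0,"gripper":0.015},
  {"tx":-0.01,"ty":0,"tz":0,"turn":0,"gripper":0.015},
  {"tx":-0.015,"ty":0,"tz":0,"turn":0,"gripper":0.015},
  {"tx":-0.015,"ty":0,"tz":0,"turn":0,"gripper":0.015},
  {"tx":-0.015,"ty":0,"tz":0,"turn":0,"gripper":0.015},
], newtons=60)

```text
time_s: 8.4
tcp_pos: [0.542, -0.0596, 0.2504]
eef_rot: [-90.0, -0.0, 174.0]
contact_force: [0.5, -1.2, -2.3]
gripper_width: 0.0239
```

```bash
cat >> h.py <<'E'
def settle(n=10):
    # readings advance with camera periods: average force over n captures
    Fs=[];Ms=[];T=[]
    for i in range(n):
        capture("top");s=r.get_state();Fs.append(s["contact_force"]);Ms.append(s["moment"]);T.append(s["tcp_pos"])
    return np.mean(Fs,0),np.std(Fs,0),np.mean(Ms,0),np.std(Ms,0),np.mean(T,0),s["time_s"]
E
python3 - <<'E'
from pl import *
go(at(-.028,0,.251),1)
from h import *
for x in settle(12):print(np.round(x,4))
E
```

```text
{"tx": -0.045, "ty": -0.0, "tz": -0.0, "turn": -0.0}
[ 0.0473  0.0645 -1.7868]
[0.52   0.2905 0.3951]
[-0.0236  0.0083 -0.0067]
[0.0276 0.0296 0.0252]
[ 0.5419 -0.0596  0.2506]
9.0
```

Call:
apply_moves([
  {"tx":0,"ty":-0.002,"tz":0,"turn":0,"gripper":0.015},
  {"tx":0,"ty":-0.004,"tz":0,"turn":0,"gripper":0.015},
  {"tx":0,"ty":-0.0055,"tz":0,"turn":0,"gripper":0.015},
  {"tx":0,"ty":-0.0065,"tz":0,"turn":0,"gripper":0.015},
  {"tx":0,"ty":-0.007,"tz":0,"turn":0,"gripper":0.015},
], newtons=60)

```text
time_s: 9.5
tcp_pos: [0.5421, -0.0596, 0.2577]
eef_rot: [-90.0, 0.0, 174.0]
contact_force: [-0.5, -0.4, -2.1]
gripper_width: 0.0237
```

Call:
apply_moves([
  {"tx":0,"ty":-0.0005,"tz":0,"turn":0,"gripper":0.015},
  {"tx":0,"ty":-0.001,"tz":0,"turn":0,"gripper":0.015},
  {"tx":0,"ty":-0.0015,"tz":0,"turn":0,"gripper":0.015},
  {"tx":0,"ty":-0.002,"tz":0,"turn":0,"gripper":0.015},
  {"tx":0,"ty":-0.0025,"tz":0,"turn":0,"gripper":0.015},
], newtons=60)

```text
time_s: 10.0
tcp_pos: [0.5418, -0.0594, 0.2597]
eef_rot: [-90.0, -0.0, 174.0]
contact_force: [0.3, 0.7, -6.0]
gripper_width: 0.0236
```

```bash
cat >> h.py <<'E'
def lidfit(n="scene",c=(.545,-.032),zr=(.13,.19),k=2):
    from scipy.optimize import least_squares
    p,d=capture(n);ds=[d]
    for i in range(k-1): ds.append(capture(n)[1])
    d=np.mean(ds,0);C=cloud(n,d)
    hsv=cv2.cvtColor(p,cv2.COLOR_RGB2HSV)
    m=(np.hypot(C[...,0]-c[0],C[...,1]-c[1])<.095)&(C[...,2]>zr[0])&(C[...,2]<zr[1])&(hsv[...,1]<40)
    Q=C[m];g=np.ones(len(Q),bool)
    for i in range(12):
        A=np.c_[Q[g,:2]-np.array(c),np.ones(g.sum())];x=np.linalg.lstsq(A,Q[g,2],rcond=None)[0]
        res=Q[:,2]-np.c_[Q[:,:2]-np.array(c),np.ones(len(Q))]@x;g=abs(res)<max(.004,2*np.median(abs(res[g])))
    q=Q[g];hull=cv2.convexHull((q[:,:2]*1000).astype(np.float32))
    cc=cv2.minEnclosingCircle(hull)
    return dict(n=int(g.sum()),slope=x[:2],z=x[2],circ=cc,p=p,d=d,C=C,res=np.std(res[g]))
E
python3 - <<'E'
from pl import *
go(at(-.028,0,.2605),1)
from h import *
for x in settle(8):print(np.round(x,4))
for n in("scene","top"):
  f=lidfit(n,k=2)
  print({k:f[k] for k in("n","slope","z","circ","res")})
  cv2.imwrite(f"pics/l5{n}.png",cv2.resize(f["p"][:,:,::-1],(800,600)))
E
```

```text
{"tx": 0.0, "ty": -0.0095, "tz": -0.0, "turn": -0.0}
[ 0.5458  1.1889 -6.1742]
[0.4013 0.5475 0.4366]
[ 0.5529 -0.0429 -0.0024]
[0.0431 0.021  0.0387]
[ 0.542  -0.0595  0.26  ]
10.4
{'n': 1854, 'slope': array([-0.0047144 , -0.02134993]), 'z': np.float64(0.15235329048448493), 'circ': ((542.8917846679688, -33.120304107666016), 84.51876068115234), 'res': np.float64(0.0016682407551537833)}
{'n': 722, 'slope': array([-0.00408914, -0.02553918]), 'z': np.float64(0.1512117999002543), 'circ': ((509.3251037597656, -31.53491973876953), 74.37858581542969), 'res': np.float64(0.0016188220616971784)}
```

View pics/l5scene.png

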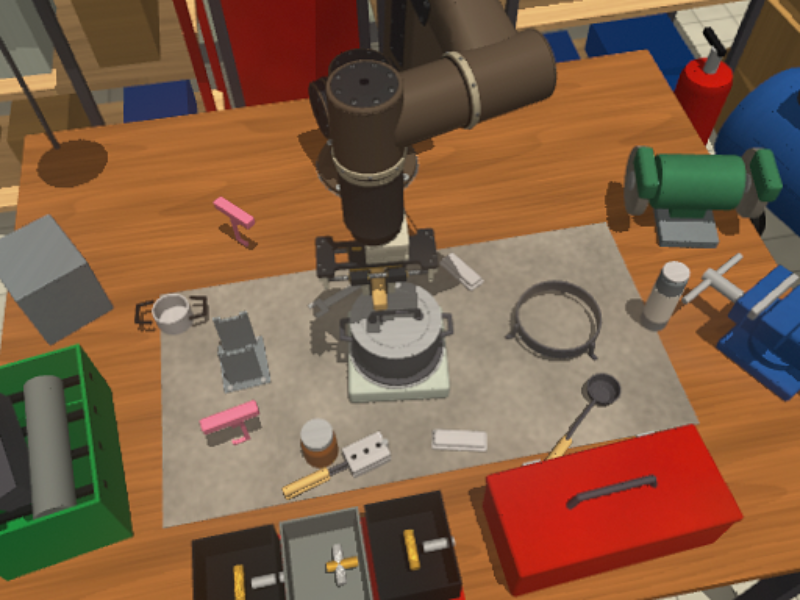

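Call:
apply_moves([
  {"tx":0,"ty":0.001,"tz":0,"turn":0,"gripper":0.015},
  {"tx":0,"ty":0.002,"tz":0,"turn":0,"gripper":0.015},
  {"tx":0,"ty":0.004,"tz":0,"turn":0,"gripper":0.015},
  {"tx":0,"ty":0.0065,"tz":0,"turn":0,"gripper":0.015},
  {"tx":0,"ty":0.0065,"tz":0,"turn":0,"gripper":0.015},
], newtons=60)

```text
time_s: 11.1
tcp_pos: [0.5421, -0.0598, 0.2536]
eef_rot: [-90.0, 0.0, 174.0]
contact_force: [-0.6, 0.3, -1.7]
gripper_width: 0.0238
```

```bash
python3 - <<'E'
from pl import *
go(at(-.028,0,.254),1);print();go(at(.026,0,.254),5)
E
```

```text
{"tx": 0.0, "ty": 0.0065, "tz": -0.0, "turn": -0.0}

{"tx": 0.0, "ty": -0.0, "tz": -0.0108, "turn": -0.0}
{"tx": 0.0, "ty": -0.0, "tz": -0.0216, "turn": -0.0}
{"tx": 0.0, "ty": -0.0, "tz": -0.0324, "turn": -0.0}
{"tx": 0.0, "ty": -0.0, "tz": -0.0432, "turn": -0.0}
{"tx": 0.0, "ty": -0.0, "tz": -0.054, "turn": -0.0}
```

Call:
apply_moves([
  {"tx":0,"ty":0,"tz":-0.008,"turn":0,"gripper":0.015},
  {"tx":0,"ty":0,"tz":-0.02,"turn":0,"gripper":0.015},
  {"tx":0,"ty":0,"tz":-0.034,"turn":0,"gripper":0.015},
  {"tx":0,"ty":0,"tz":-0.046,"turn":0,"gripper":0.015},
  {"tx":0,"ty":0,"tz":-0.054,"turn":0,"gripper":0.015},
], newtons=60)

```text
time_s: 11.6
tcp_pos: [0.5479, -0.0043, 0.2536]
eef_rot: [-90.0, 0.0, 174.1]
contact_force: [0.8, 0.0, -1.8]
gripper_width: 0.0235
```

Call:
apply_moves([
  {"tx":0,"ty":-0.002,"tz":0,"turn":0,"gripper":0.015},
  {"tx":0,"ty":-0.0035,"tz":0,"turn":0,"gripper":0.015},
  {"tx":0,"ty":-0.0045,"tz":0,"turn":0,"gripper":0.015},
  {"tx":0,"ty":-0.0055,"tz":0,"turn":0,"gripper":0.015},
  {"tx":0,"ty":-0.0065,"tz":0,"turn":0,"gripper":0.015},
], newtons=60)

```text
time_s: 12.1
tcp_pos: [0.547, -0.0062, 0.2593]
eef_rot: [-90.0, -0.1, 174.0]
contact_force: [0.7, 1.1, -7.5]
gripper_width: 0.0239
```

```bash
python3 - <<'E'
from pl import *
go(at(.026,0,.2605),1)
from h import *
capture("top")
for x in settle(8):print(np.round(x,4))
for n in("scene","top"):
  f=lidfit(n,k=2)
  print({k:f[k] for k in("n","slope","z","circ","res")})
E
```

```text
{"tx": 0.0, "ty": -0.0065, "tz": -0.0, "turn": -0.0}
[ 0.1451 -0.3358 -7.6655]
[0.4537 0.6419 0.3835]
[-0.219   0.0269  0.0055]
[0.0392 0.0149 0.0287]
[ 0.5474 -0.0061  0.2598]
12.55
{'n': 1880, 'slope': array([0.00053233, 0.01913172]), 'z': np.float64(0.1523356651795964), 'circ': ((543.5227661132812, -33.2056999206543), 84.28341674804688), 'res': np.float64(0.0016696467350998322)}
{'n': 882, 'slope': array([0.00738324, 0.02020573]), 'z': np.float64(0.15140472694870094), 'circ': ((529.834716796875, -30.73581886291504), 79.88472747802734), 'res': np.float64(0.001574272361487288)}
```

Call:
apply_moves([
  {"tx":0,"ty":0.001,"tz":0,"turn":0,"gripper":0.015},
  {"tx":0,"ty":0.002,"tz":0,"turn":0,"gripper":0.015},
  {"tx":0,"ty":0.004,"tz":0,"turn":0,"gripper":0.015},
  {"tx":0,"ty":0.0065,"tz":0,"turn":0,"gripper":0.015},
  {"tx":0,"ty":0.0065,"tz":0,"turn":0,"gripper":0.015},
], newtons=60)

```text
time_s: 13.25
tcp_pos: [0.548, -0.0059, 0.2539]
eef_rot: [-90.0, 0.1, 174.0]
contact_force: [-0.5, 0.6, -2.0]
gripper_width: 0.0235
```

Call:
apply_moves([
  {"tx":0,"ty":0,"tz":0.005,"turn":0,"gripper":0.015},
  {"tx":0,"ty":0,"tz":0.011,"turn":0,"gripper":0.015},
  {"tx":0,"ty":0,"tz":0.0145,"turn":0,"gripper":0.015},
  {"tx":0,"ty":0,"tz":0.0145,"turn":0,"gripper":0.015},
  {"tx":0,"ty":0,"tz":0.0145,"turn":0,"gripper":0.015},
], newtons=60)

```text
time_s: 13.75
tcp_pos: [0.5462, -0.0205, 0.2536]
eef_rot: [-90.0, 0.0, 174.0]
contact_force: [0.4, 0.5, -2.2]
gripper_width: 0.0237
```

Call:
apply_moves([
  {"tx":0,"ty":-0.003,"tz":0,"turn":0,"gripper":0.015},
  {"tx":0,"ty":-0.0045,"tz":0,"turn":0,"gripper":0.015},
  {"tx":0,"ty":-0.006,"tz":0,"turn":0,"gripper":0.015},
  {"tx":0,"ty":-0.007,"tz":0,"turn":0,"gripper":0.015},
  {"tx":0,"ty":-0.008,"tz":0,"turn":0,"gripper":0.015},
], newtons=60)

```text
time_s: 14.25
tcp_pos: [0.5457, -0.0202, 0.2609]
eef_rot: [-90.0, -0.1, 174.0]
contact_force: [-0.2, -0.5, -7.4]
gripper_width: 0.0236
```

```bash
python3 - <<'E'
from pl import *
go(at(.026,0,.254),1);go(at(.0115,0,.254),1);go(at(.0115,0,.262),1);
from h import *
for x in settle(8):print(np.round(x,4))
for n in("scene","top"):
  f=lidfit(n,k=2)
  print({k:f[k] for k in("n","slope","z","circ","res")})
E
```

```text
{"tx": 0.0, "ty": 0.0065, "tz": -0.0, "turn": -0.0}
{"tx": 0.0, "ty": -0.0, "tz": 0.0145, "turn": -0.0}
{"tx": 0.0, "ty": -0.008, "tz": -0.0, "turn": -0.0}
[ 0.1479 -0.2137 -8.4723]
[0.4624 0.4096 0.4742]
[-0.0344 -0.0056  0.0172]
[0.0183 0.0403 0.0193]
[ 0.546  -0.0203  0.2614]
14.65
{'n': 1864, 'slope': array([-0.00545313, -0.03191121]), 'z': np.float64(0.15461257146452875), 'circ': ((543.2597045898438, -32.70335006713867), 84.54679107666016), 'res': np.float64(0.0016811410967757915)}
{'n': 873, 'slope': array([-0.00215502, -0.03053408]), 'z': np.float64(0.15365396863169942), 'circ': ((539.3028564453125, -31.810205459594727), 81.45230865478516), 'res': np.float64(0.0015951233907027273)}
```

Call:
apply_moves([
  {"tx":0,"ty":0.002,"tz":0,"turn":0,"gripper":0.015},
  {"tx":0,"ty":0.0035,"tz":0,"turn":0,"gripper":0.015},
  {"tx":0,"ty":0.006,"tz":0,"turn":0,"gripper":0.015},
  {"tx":0,"ty":0.008,"tz":0,"turn":0,"gripper":0.015},
  {"tx":0,"ty":0.008,"tz":0,"turn":0,"gripper":0.015},
], newtons=60)

```text
time_s: 15.35
tcp_pos: [0.5465, -0.0203, 0.254]
eef_rot: [-90.0, 0.1, 174.0]
contact_force: [0.5, -0.2, -1.5]
gripper_width: 0.0236
```

Call:
apply_moves([
  {"tx":0,"ty":0,"tz":-0.003,"turn":0,"gripper":0.015},
  {"tx":0,"ty":0,"tz":-0.005,"turn":0,"gripper":0.015},
  {"tx":0,"ty":0,"tz":-0.005,"turn":0,"gripper":0.015},
], newtons=60)

```text
time_s: 15.65
tcp_pos: [0.5469, -0.015, 0.2538]
eef_rot: [-90.0, 0.0, 174.0]
contact_force: [-0.2, -0.2, -1.3]
gripper_width: 0.0238
```

Call:
apply_moves([
  {"tx":0,"ty":-0.003,"tz":0,"turn":0,"gripper":0.015},
  {"tx":0,"ty":-0.0045,"tz":0,"turn":0,"gripper":0.015},
  {"tx":0,"ty":-0.006,"tz":0,"turn":0,"gripper":0.015},
  {"tx":0,"ty":-0.007,"tz":0,"turn":0,"gripper":0.015},
  {"tx":0,"ty":-0.008,"tz":0,"turn":0,"gripper":0.015},
], newtons=60)

```text
time_s: 16.15
tcp_pos: [0.5462, -0.0154, 0.261]
eef_rot: [-90.0, -0.1, 174.0]
contact_force: [0.1, 0.9, -7.8]
gripper_width: 0.0236
```

```bash
python3 - <<'E'
from pl import *
go(at(.0115,0,.254),1);go(at(.0165,0,.254),1);go(at(.0165,0,.262),1);
from h import *
for x in settle(8):print(np.round(x,4))
for n in("scene","top"):
  f=lidfit(n,k=2)
  print({k:f[k] for k in("n","slope","z","circ","res")})
E
```

```text
{"tx": 0.0, "ty": 0.008, "tz": -0.0, "turn": -0.0}
{"tx": 0.0, "ty": -0.0, "tz": -0.005, "turn": -0.0}
{"tx": 0.0, "ty": -0.008, "tz": -0.0, "turn": -0.0}
[ 0.1277 -0.0667 -8.2629]
[0.3242 0.6642 0.2765]
[-0.0511 -0.0043 -0.0004]
[0.0289 0.0264 0.0262]
[ 0.5465 -0.0154  0.2614]
16.55
{'n': 1851, 'slope': array([0.00398767, 0.036111  ]), 'z': np.float64(0.15371733038499968), 'circ': ((543.4249267578125, -31.864137649536133), 84.24043273925781), 'res': np.float64(0.001651127824190729)}
{'n': 875, 'slope': array([0.00866829, 0.03570707]), 'z': np.float64(0.152853354978984), 'circ': ((537.5520629882812, -30.323379516601562), 81.01095581054688), 'res': np.float64(0.0016093369670713302)}
```

Call:
apply_moves([
  {"tx":0,"ty":0.002,"tz":0,"turn":0,"gripper":0.015},
  {"tx":0,"ty":0.0035,"tz":0,"turn":0,"gripper":0.015},
  {"tx":0,"ty":0.006,"tz":0,"turn":0,"gripper":0.015},
  {"tx":0,"ty":0.008,"tz":0,"turn":0,"gripper":0.015},
  {"tx":0,"ty":0.008,"tz":0,"turn":0,"gripper":0.015},
], newtons=60)

```text
time_s: 17.25
tcp_pos: [0.547, -0.0154, 0.254]
eef_rot: [-90.0, 0.1, 174.0]
contact_force: [0.6, 0.1, -1.8]
gripper_width: 0.0237
```

Call:
apply_moves([
  {"tx":0,"ty":0,"tz":0.003,"turn":0,"gripper":0.015},
  {"tx":0,"ty":0,"tz":0.0038,"turn":0,"gripper":0.015},
  {"tx":0,"ty":0,"tz":0.0038,"turn":0,"gripper":0.015},
], newtons=60)

```text
time_s: 17.55
tcp_pos: [0.5464, -0.0193, 0.2538]
eef_rot: [-90.0, 0.0, 174.0]
contact_force: [0.7, 0.2, -2.4]
gripper_width: 0.0235
```

Call:
apply_moves([
  {"tx":0,"ty":-0.003,"tz":0,"turn":0,"gripper":0.015},
  {"tx":0,"ty":-0.0045,"tz":0,"turn":0,"gripper":0.015},
  {"tx":0,"ty":-0.006,"tz":0,"turn":0,"gripper":0.015},
  {"tx":0,"ty":-0.007,"tz":0,"turn":0,"gripper":0.015},
  {"tx":0,"ty":-0.009,"tz":0,"turn":0,"gripper":0.015},
], newtons=60)

```text
time_s: 18.05
tcp_pos: [0.5458, -0.0191, 0.2619]
eef_rot: [-90.0, -0.1, 174.0]
contact_force: [-0.3, -0.6, -8.9]
gripper_width: 0.0238
```

```bash
python3 - <<'E'
from pl import *
go(at(.0165,0,.254),1);go(at(.0127,0,.254),1);go(at(.0127,0,.263),1);
from h import *
for x in settle(8):print(np.round(x,4))
for n in("scene","top"):
  f=lidfit(n,k=2)
  print({k:f[k] for k in("n","slope","z","circ","res")})
E
```

```text
{"tx": 0.0, "ty": 0.008, "tz": -0.0, "turn": -0.0}
{"tx": 0.0, "ty": -0.0, "tz": 0.0038, "turn": -0.0}
{"tx": 0.0, "ty": -0.009, "tz": -0.0, "turn": -0.0}
[ 0.154  -0.3908 -8.461 ]
[0.442  0.4878 0.7828]
[-0.0218 -0.018   0.0035]
[0.0419 0.0401 0.0147]
[ 0.5462 -0.0191  0.2624]
18.45
{'n': 1849, 'slope': array([-0.00124178, -0.00276311]), 'z': np.float64(0.155390729773091), 'circ': ((544.1381225585938, -33.12281799316406), 84.09069061279297), 'res': np.float64(0.001644171443386493)}
{'n': 862, 'slope': array([ 0.00357841, -0.0038718 ]), 'z': np.float64(0.1544061445792818), 'circ': ((541.48095703125, -31.295026779174805), 82.23521423339844), 'res': np.float64(0.0015847152516308492)}
```

The lid now hangs level (tilt about 0.003 rad) with its full weight on the hook. Next I'll lift it slowly.

Call:
apply_moves([
  {"tx":0,"ty":-0.001,"tz":0,"turn":0,"gripper":0.015},
  {"tx":0,"ty":-0.003,"tz":0,"turn":0,"gripper":0.015},
  {"tx":0,"ty":-0.006,"tz":0,"turn":0,"gripper":0.015},
  {"tx":0,"ty":-0.009,"tz":0,"turn":0,"gripper":0.015},
  {"tx":0,"ty":-0.012,"tz":0,"turn":0,"gripper":0.015},
], newtons=60)

```text
time_s: 19.15
tcp_pos: [0.5464, -0.0191, 0.275]
eef_rot: [-90.0, 0.0, 174.0]
contact_force: [-0.2, -0.2, -8.5]
gripper_width: 0.0237
```

Call:
apply_moves([
  {"tx":0,"ty":-0.003,"tz":0,"turn":0,"gripper":0.015},
  {"tx":0,"ty":-0.006,"tz":0,"turn":0,"gripper":0.015},
  {"tx":0,"ty":-0.009,"tz":0,"turn":0,"gripper":0.015},
  {"tx":0,"ty":-0.012,"tz":0,"turn":0,"gripper":0.015},
  {"tx":0,"ty":-0.014,"tz":0,"turn":0,"gripper":0.015},
], newtons=60)

```text
time_s: 19.65
tcp_pos: [0.5463, -0.0191, 0.2889]
eef_rot: [-90.0, 0.0, 174.0]
contact_force: [-0.2, 0.2, -8.6]
gripper_width: 0.0235
```

```bash
python3 - <<'E'
from pl import *
go(at(.0127,0,.289),1);
from h import *
for n in("scene","top"):
  f=lidfit(n,k=2,zr=(.155,.22))
  print({k:f[k] for k in("n","slope","z","circ","res")})
s=r.get_state();print(s["time_s"],s["tcp_pos"],s["contact_force"])
E
```

```text
{"tx": 0.0, "ty": -0.026, "tz": -0.0, "turn": -0.0}
{'n': 1912, 'slope': array([-0.0011951 , -0.00343019]), 'z': np.float64(0.18189963043081112), 'circ': ((543.6207275390625, -33.77007293701172), 84.65205383300781), 'res': np.float64(0.0015929947800852706)}
{'n': 931, 'slope': array([-0.00114878, -0.00583957]), 'z': np.float64(0.1804568059969163), 'circ': ((539.1581420898438, -31.31743621826172), 81.6823501586914), 'res': np.float64(0.0015448418882514701)}
19.85 [ 0.54620248 -0.01913058  0.28849206] [-0.36023439 -0.78733434 -9.09981598]
```

Call:
apply_moves([
  {"tx":0,"ty":-0.002,"tz":0,"turn":0,"gripper":0.015},
  {"tx":0,"ty":-0.007,"tz":0,"turn":0,"gripper":0.015},
  {"tx":0,"ty":-0.013,"tz":0,"turn":0,"gripper":0.015},
  {"tx":0,"ty":-0.019,"tz":0,"turn":0,"gripper":0.015},
  {"tx":0,"ty":-0.023,"tz":0,"turn":0,"gripper":0.015},
], newtons=60)

```text
time_s: 20.35
tcp_pos: [0.5466, -0.0191, 0.3126]
eef_rot: [-90.0, 0.1, 174.0]
contact_force: [-0.2, 0.2, -8.0]
gripper_width: 0.0235
```

```bash
python3 - <<'E'
from pl import *
from h import *
go(at(.0127,0,.312),1)
from scipy.optimize import least_squares
for n in("scene","top"):
  f=np.load(f"pics/{n}0.npz");C=cloud(n,f["d"]);p=f["p"].astype(int);dark=p.sum(-1)<270
  # pixels: cast dark ring pixels on plane z=.05, keep those whose depth-height is near top
  m=(C[...,2]>.044)&(C[...,2]<.058)&(np.hypot(C[...,0]-.5355,C[...,1]-.2945)<.092)&dark
  v,u=np.nonzero(m);Q=plane(n,np.c_[u,v],.05)[:,:2]
  k=least_squares(lambda x:np.hypot(Q[:,0]-x[0],Q[:,1]-x[1])-.0815,[.5355,.2945],loss="soft_l1",f_scale=.002)
  print(n,len(Q),k.x,np.percentile(np.hypot(*(Q-k.x).T),[3,50,97]))
  # lid at start, cast on z=.150
  m=(abs(C[...,2]-.150)<.006)&(np.hypot(C[...,0]-.5445,C[...,1]+.032)<.09)
  m=cv2.morphologyEx(m.astype(np.uint8),cv2.MORPH_CLOSE,np.ones((5,5)))
  cs=max(cv2.findContours(m,cv2.RETR_EXTERNAL,cv2.CHAIN_APPROX_NONE)[0],key=len)[:,0]
  Q=plane(n,cs,.15)[:,:2];k=least_squares(lambda x:np.hypot(Q[:,0]-x[0],Q[:,1]-x[1])-x[2],[.5445,-.032,.084],loss="soft_l1",f_scale=.002);print(" lid",k.x)
E
```

```text
{"tx": 0.0, "ty": -0.023, "tz": -0.0, "turn": -0.0}
scene 217 [0.53705797 0.29384203] [0.07705527 0.080579   0.08561819]
 lid [ 0.54449626 -0.03318604  0.083198  ]
top 190 [0.53500809 0.29267768] [0.07909933 0.08139017 0.08443675]
 lid [ 0.54447608 -0.03175929  0.08257092]
```

Call:
apply_moves([
  {"tx":0.0003,"ty":0,"tz":-0.002,"turn":0,"gripper":0.015},
  {"tx":0.0008,"ty":0,"tz":-0.006,"turn":0,"gripper":0.015},
  {"tx":0.0016,"ty":0,"tz":-0.0119,"turn":0,"gripper":0.015},
  {"tx":0.0026,"ty":0,"tz":-0.0198,"turn":0,"gripper":0.015},
  {"tx":0.0039,"ty":0,"tz":-0.0298,"turn":0,"gripper":0.015},
], newtons=60)

```text
time_s: 20.85
tcp_pos: [0.5454, 0.0116, 0.3114]
eef_rot: [-90.0, -0.0, 174.0]
contact_force: [0.1, -0.7, -8.3]
gripper_width: 0.0236
```

Call:
apply_moves([
  {"tx":0.0016,"ty":0,"tz":-0.0119,"turn":0,"gripper":0.015},
  {"tx":0.0031,"ty":0,"tz":-0.0238,"turn":0,"gripper":0.015},
  {"tx":0.0047,"ty":0,"tz":-0.0357,"turn":0,"gripper":0.015},
  {"tx":0.0063,"ty":0,"tz":-0.0476,"turn":0,"gripper":0.015},
  {"tx":0.0078,"ty":0,"tz":-0.0595,"turn":0,"gripper":0.015},
], newtons=60)

```text
time_s: 21.35
tcp_pos: [0.5439, 0.0721, 0.3116]
eef_rot: [-90.0, 0.0, 174.0]
contact_force: [0.0, -0.0, -8.4]
gripper_width: 0.0236
```

Call:
apply_moves([
  {"tx":0.0016,"ty":0,"tz":-0.0119,"turn":0,"gripper":0.015},
  {"tx":0.0031,"ty":0,"tz":-0.0238,"turn":0,"gripper":0.015},
  {"tx":0.0047,"ty":0,"tz":-0.0357,"turn":0,"gripper":0.015},
  {"tx":0.0063,"ty":0,"tz":-0.0476,"turn":0,"gripper":0.015},
  {"tx":0.0078,"ty":0,"tz":-0.0595,"turn":0,"gripper":0.015},
], newtons=60)

```text
time_s: 21.85
tcp_pos: [0.5424, 0.1319, 0.3115]
eef_rot: [-90.0, -0.0, 174.0]
contact_force: [0.7, 0.4, -9.0]
gripper_width: 0.0239
```

Call:
apply_moves([
  {"tx":0.0016,"ty":0,"tz":-0.0119,"turn":0,"gripper":0.015},
  {"tx":0.0031,"ty":0,"tz":-0.0238,"turn":0,"gripper":0.015},
  {"tx":0.0047,"ty":0,"tz":-0.0357,"turn":0,"gripper":0.015},
  {"tx":0.0063,"ty":0,"tz":-0.0476,"turn":0,"gripper":0.015},
  {"tx":0.0078,"ty":0,"tz":-0.0595,"turn":0,"gripper":0.015},
], newtons=60)

```text
time_s: 22.35
tcp_pos: [0.5408, 0.1919, 0.3115]
eef_rot: [-90.0, -0.0, 174.0]
contact_force: [-0.3, 0.5, -8.7]
gripper_width: 0.0237
```

Call:
apply_moves([
  {"tx":0.0016,"ty":0,"tz":-0.0119,"turn":0,"gripper":0.015},
  {"tx":0.0031,"ty":0,"tz":-0.0238,"turn":0,"gripper":0.015},
  {"tx":0.0047,"ty":0,"tz":-0.0357,"turn":0,"gripper":0.015},
  {"tx":0.0063,"ty":0,"tz":-0.0476,"turn":0,"gripper":0.015},
  {"tx":0.0078,"ty":0,"tz":-0.0595,"turn":0,"gripper":0.015},
], newtons=60)

```text
time_s: 22.85
tcp_pos: [0.5393, 0.2519, 0.3115]
eef_rot: [-90.0, -0.0, 174.0]
contact_force: [0.5, -0.5, -8.4]
gripper_width: 0.0236
```

Call:
apply_moves([
  {"tx":0.0016,"ty":0,"tz":-0.0119,"turn":0,"gripper":0.015},
  {"tx":0.0031,"ty":0,"tz":-0.0238,"turn":0,"gripper":0.015},
  {"tx":0.0044,"ty":0,"tz":-0.0337,"turn":0,"gripper":0.015},
  {"tx":0.0055,"ty":0,"tz":-0.0417,"turn":0,"gripper":0.015},
  {"tx":0.0063,"ty":0,"tz":-0.0476,"turn":0,"gripper":0.015},
], newtons=60)

```text
time_s: 23.35
tcp_pos: [0.538, 0.2996, 0.3114]
eef_rot: [-90.0, -0.0, 174.0]
contact_force: [-0.1, 0.2, -7.8]
gripper_width: 0.0238
```

Call:
apply_moves([
  {"tx":0.0005,"ty":0,"tz":-0.004,"turn":0,"gripper":0.015},
  {"tx":0.0008,"ty":0,"tz":-0.0065,"turn":0,"gripper":0.015},
  {"tx":0.001,"ty":0,"tz":-0.0079,"turn":0,"gripper":0.015},
  {"tx":0.001,"ty":0,"tz":-0.0079,"turn":0,"gripper":0.015},
  {"tx":0.001,"ty":0,"tz":-0.0079,"turn":0,"gripper":0.015},
], newtons=60)

```text
time_s: 23.85
tcp_pos: [0.5379, 0.3066, 0.3116]
eef_rot: [-90.0, 0.0, 174.0]
contact_force: [-0.8, 0.9, -8.9]
gripper_width: 0.0238
```

```bash
python3 - <<'E'
from pl import *
c=load();y=np.radians(c["yaw"]);ex=np.array([np.cos(y),np.sin(y),0]);ez=np.array([-np.sin(y),np.cos(y),0])
tx=.0039+4*.0078+.0063+.001;tz=-(.0298+4*.0595+.0476+.0079)
c["p"]=list(np.array(c["p"])+tx*ex+tz*ez);json.dump(c,open(F,"w"));print(c)
from h import *
for n in("scene","top"):
  f=lidfit(n,c=(.536,.294),k=2,zr=(.17,.24))
  print({k:f[k] for k in("n","slope","z","circ","res")})
  cv2.imwrite(f"pics/r6{n}.png",cv2.resize(f["p"][:,:,::-1],(800,600)))
s=r.get_state();print(s["time_s"],s["tcp_pos"],s["contact_force"])
E
```

```text
{'p': [np.float64(0.5377870665755343), np.float64(0.3067469633563658), np.float64(0.31200000000000006)], 'yaw': 173.99722381037884}
{'n': 1853, 'slope': array([-0.00184713, -0.00087578]), 'z': np.float64(0.20443040510227237), 'circ': ((535.4269409179688, 292.8612365722656), 84.98941802978516), 'res': np.float64(0.0016179379081956028)}
{'n': 1360, 'slope': array([-3.01339071e-03, -7.68188846e-05]), 'z': np.float64(0.203229927823411), 'circ': ((536.7498168945312, 292.4085388183594), 84.7951431274414), 'res': np.float64(0.0015658340358072243)}
24.05 [0.53790635 0.30664658 0.31160291] [-0.09420729  0.51928202 -8.09211351]
```

View pics/r6scene.png

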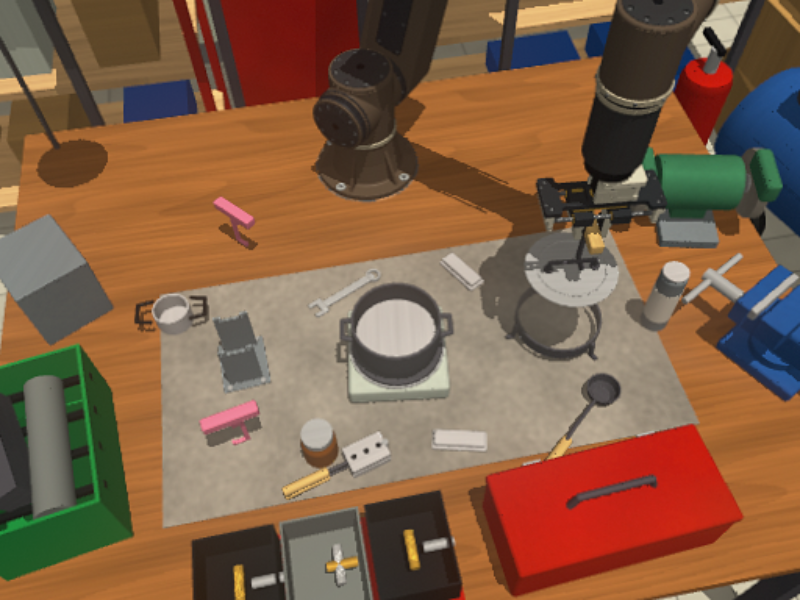

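The lid is level above the ring at (0.536, 0.2925), against a ring centre of (0.536, 0.2935). Before descending I'll check the clearance to the spray can.

```bash
python3 - <<'E'
from h import *
f=np.load("pics/top0.npz");C=cloud("top",f["d"])
Q=C.reshape(-1,3);g=Q[(Q[:,2]>.12)&(Q[:,0]>.35)&(Q[:,0]<.75)&(Q[:,1]>.37)&(Q[:,1]<.56)];print(len(g),g.min(0),g.max(0),np.median(g,0))
E
```

```text
335 [0.35039969 0.46549743 0.12014085] [0.58495426 0.53948562 0.18118842] [0.55727745 0.48396205 0.16712934]
```

Call:
apply_moves([
  {"tx":0,"ty":0.002,"tz":-0.0003,"turn":0,"gripper":0.015},
  {"tx":0,"ty":0.006,"tz":-0.0008,"turn":0,"gripper":0.015},
  {"tx":0,"ty":0.013,"tz":-0.0008,"turn":0,"gripper":0.015},
  {"tx":0,"ty":0.022,"tz":-0.0008,"turn":0,"gripper":0.015},
  {"tx":0,"ty":0.032,"tz":-0.0008,"turn":0,"gripper":0.015},
], newtons=60)

```text
time_s: 24.55
tcp_pos: [0.5379, 0.3076, 0.2785]
eef_rot: [-90.0, -0.0, 174.0]
contact_force: [0.0, 0.4, -8.4]
gripper_width: 0.0235
```

Call:
apply_moves([
  {"tx":0,"ty":0.01,"tz":0,"turn":0,"gripper":0.015},
  {"tx":0,"ty":0.02,"tz":0,"turn":0,"gripper":0.015},
  {"tx":0,"ty":0.03,"tz":0,"turn":0,"gripper":0.015},
  {"tx":0,"ty":0.04,"tz":0,"turn":0,"gripper":0.015},
  {"tx":0,"ty":0.05,"tz":0,"turn":0,"gripper":0.015},
], newtons=60)

```text
time_s: 25.05
tcp_pos: [0.538, 0.3076, 0.2287]
eef_rot: [-90.0, 0.0, 174.0]
contact_force: [-0.5, 0.1, -8.5]
gripper_width: 0.0237
```

Call:
apply_moves([
  {"tx":0,"ty":0.01,"tz":0,"turn":0,"gripper":0.015},
  {"tx":0,"ty":0.019,"tz":0,"turn":0,"gripper":0.015},
  {"tx":0,"ty":0.027,"tz":0,"turn":0,"gripper":0.015},
  {"tx":0,"ty":0.033,"tz":0,"turn":0,"gripper":0.015},
  {"tx":0,"ty":0.038,"tz":0,"turn":0,"gripper":0.015},
], newtons=60)

```text
time_s: 25.55
tcp_pos: [0.538, 0.3076, 0.1911]
eef_rot: [-90.0, 0.0, 174.0]
contact_force: [-0.6, 0.3, -8.9]
gripper_width: 0.0234
```

Call:
apply_moves([
  {"tx":0,"ty":0.004,"tz":0,"turn":0,"gripper":0.015},
  {"tx":0,"ty":0.008,"tz":0,"turn":0,"gripper":0.015},
  {"tx":0,"ty":0.011,"tz":0,"turn":0,"gripper":0.015},
  {"tx":0,"ty":0.013,"tz":0,"turn":0,"gripper":0.015},
  {"tx":0,"ty":0.014,"tz":0,"turn":0,"gripper":0.015},
], newtons=60)

```text
time_s: 26.05
tcp_pos: [0.538, 0.3076, 0.1775]
eef_rot: [-90.0, -0.0, 174.0]
contact_force: [0.1, -0.5, -8.0]
gripper_width: 0.0235
```

```bash
python3 - <<'E'
from pl import *
c=load();p=c["p"];go((p[0]+.0008*.1045,p[1]+.0008,.312-.134,c["yaw"]),1)
from h import *
for n in("scene","top"):
  f=lidfit(n,c=(.536,.294),k=2,zr=(.058,.1))
  print({k:f[k] for k in("n","slope","z","circ","res")})
  cv2.imwrite(f"pics/r7{n}.png",cv2.resize(f["p"][:,:,::-1],(800,600)))
s=r.get_state();print(s["time_s"],s["tcp_pos"],s["contact_force"])
E
```

```text
{"tx": 0.0, "ty": 0.134, "tz": -0.0008, "turn": -0.0}
{'n': 1551, 'slope': array([ 0.00160378, -0.00555553]), 'z': np.float64(0.07050400900738799), 'circ': ((534.3936767578125, 293.11865234375), 85.30296325683594), 'res': np.float64(0.0017535970684208382)}
{'n': 1061, 'slope': array([ 0.00106156, -0.00463431]), 'z': np.float64(0.06920120090533825), 'circ': ((535.9187622070312, 293.13250732421875), 84.89834594726562), 'res': np.float64(0.0016968643193432332)}
26.25 [0.53807364 0.30772284 0.17775448] [ 0.0827097  -0.12779164 -7.41248854]
```

Call:
apply_moves([
  {"tx":0,"ty":0.002,"tz":0,"turn":0,"gripper":0.015},
  {"tx":0,"ty":0.005,"tz":0,"turn":0,"gripper":0.015},
  {"tx":0,"ty":0.008,"tz":0,"turn":0,"gripper":0.015},
  {"tx":0,"ty":0.011,"tz":0,"turn":0,"gripper":0.015},
  {"tx":0,"ty":0.013,"tz":0,"turn":0,"gripper":0.015},
], newtons=60)

```text
time_s: 26.75
tcp_pos: [0.5378, 0.3075, 0.1641]
eef_rot: [-90.0, -0.0, 174.0]
contact_force: [-0.3, 0.2, -8.4]
gripper_width: 0.0238
```

Call:
apply_moves([
  {"tx":0,"ty":0.001,"tz":0,"turn":0,"gripper":0.015},
  {"tx":0,"ty":0.002,"tz":0,"turn":0,"gripper":0.015},
  {"tx":0,"ty":0.003,"tz":0,"turn":0,"gripper":0.015},
  {"tx":0,"ty":0.004,"tz":0,"turn":0,"gripper":0.015},
  {"tx":0,"ty":0.005,"tz":0,"turn":0,"gripper":0.015},
], newtons=60)

```text
time_s: 27.25
tcp_pos: [0.5387, 0.308, 0.1605]
eef_rot: [-90.1, 0.1, 174.0]
contact_force: [-0.1, 1.2, -1.3]
gripper_width: 0.0234
```

Call:
apply_moves([
  {"tx":0,"ty":0.001,"tz":0,"turn":0,"gripper":0.015},
  {"tx":0,"ty":0.002,"tz":0,"turn":0,"gripper":0.015},
  {"tx":0,"ty":0.002,"tz":0,"turn":0,"gripper":0.015},
], newtons=60)

```text
time_s: 27.55
tcp_pos: [0.5382, 0.3078, 0.1579]
eef_rot: [-90.0, 0.0, 174.0]
contact_force: [-0.3, 0.7, -1.4]
gripper_width: 0.0238
```

```bash
python3 - <<'E'
from pl import *
c=load();p=c["p"];go((p[0],p[1],.158,c["yaw"]),1)
from h import *
for n in("scene","top"):
  f=lidfit(n,c=(.536,.294),k=2,zr=(.04,.1))
  print({k:f[k] for k in("n","slope","z","circ","res")})
s=r.get_state();print(s["time_s"],s["tcp_pos"],s["contact_force"])
for x in settle(6):print(np.round(x,4))
E
```

```text
{"tx": 0.0, "ty": 0.02, "tz": 0.0, "turn": -0.0}
{'n': 1522, 'slope': array([ 0.00103464, -0.00031885]), 'z': np.float64(0.05393993615259319), 'circ': ((535.1102905273438, 294.08929443359375), 84.10464477539062), 'res': np.float64(0.001784388538083432)}
{'n': 1022, 'slope': array([ 0.00086834, -0.00353648]), 'z': np.float64(0.05236729860483099), 'circ': ((536.220703125, 293.67352294921875), 84.91460418701172), 'res': np.float64(0.0017386010056507388)}
27.75 [0.53808499 0.30771146 0.15774726] [ 0.6467087  -0.25825457 -2.09696334]
[ 0.2852  0.0717 -1.5268]
[0.6099 0.357  0.3779]
[-0.0344 -0.0105  0.0043]
[0.026  0.0223 0.0297]
[0.538  0.3077 0.1576]
28.05
```

The lid is seated and level, with the load off the hook. Next I'll lower the hook 4 mm and back it out.

Call:
apply_moves([
  {"tx":0,"ty":0.002,"tz":0,"turn":0,"gripper":0.015},
  {"tx":0,"ty":0.004,"tz":0,"turn":0,"gripper":0.015},
  {"tx":0,"ty":0.004,"tz":0,"turn":0,"gripper":0.015},
  {"tx":0,"ty":0.004,"tz":0,"turn":0,"gripper":0.015},
], newtons=60)

```text
time_s: 28.45
tcp_pos: [0.5379, 0.3076, 0.1534]
eef_rot: [-90.0, -0.0, 174.0]
contact_force: [-0.2, -0.1, -2.4]
gripper_width: 0.0236
```

Call:
apply_moves([
  {"tx":0.005,"ty":0,"tz":0,"turn":0,"gripper":0.015},
  {"tx":0.012,"ty":0,"tz":0,"turn":0,"gripper":0.015},
  {"tx":0.02,"ty":0,"tz":0,"turn":0,"gripper":0.015},
  {"tx":0.032,"ty":0,"tz":0,"turn":0,"gripper":0.015},
  {"tx":0.045,"ty":0,"tz":0,"turn":0,"gripper":0.015},
], newtons=60)

```text
time_s: 28.95
tcp_pos: [0.4921, 0.3124, 0.1536]
eef_rot: [-90.0, -0.0, 174.0]
contact_force: [0.0, -0.8, -2.9]
gripper_width: 0.0233
```

```bash
python3 - <<'E'
from pl import *
c=load();p=c["p"];go((p[0]-.045*.9945,p[1]+.045*.1045,.154,c["yaw"]),1)
from h import *
for n in("scene","top"):
  f=lidfit(n,c=(.536,.294),k=2,zr=(.04,.1))
  print({k:f[k] for k in("n","slope","z","circ","res")})
  cv2.imwrite(f"pics/r8{n}.png",cv2.resize(f["p"][:,:,::-1],(800,600)))
s=r.get_state();print(s["time_s"],s["tcp_pos"],s["contact_force"])
E
```

```text
{"tx": 0.045, "ty": 0.004, "tz": 0.0, "turn": -0.0}
{'n': 1698, 'slope': array([0.00102759, 0.00016303]), 'z': np.float64(0.05402069981678017), 'circ': ((535.2887573242188, 293.85321044921875), 83.9571533203125), 'res': np.float64(0.0017509104448967846)}
{'n': 1109, 'slope': array([ 0.00410762, -0.00334691]), 'z': np.float64(0.05241459788142539), 'circ': ((536.5424194335938, 293.8985595703125), 85.11470031738281), 'res': np.float64(0.0017713543955896022)}
29.15 [0.49277923 0.3127125  0.15401844] [ 0.90071897  0.7080874  -1.58821023]
```

View pics/r8scene.png

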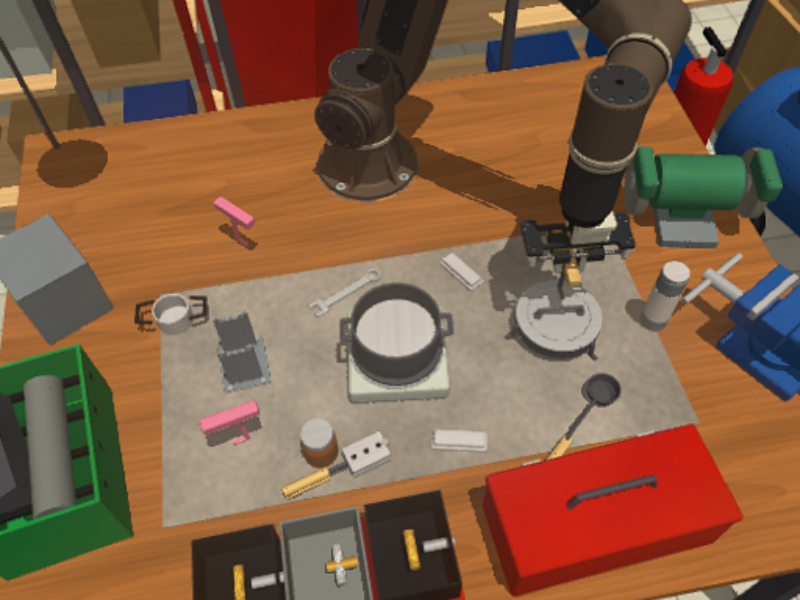

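The lid sits flat in the ring at (558,318), and the hook is clear at (570,290). Next I'll raise it and go back to the cradle.

```bash
python3 - <<'E'
from pl import *
c=load();p=c["p"];go((p[0],p[1],.30,c["yaw"]),5)
for t in [(0.497,.12,.30,177),(.5,-.08,.30,181),(.4957,-.27,.295,185),(.4957,-.330,.285,185)]:
  print();go(t,5)
E
```

```text
{"tx": 0.0, "ty": -0.0292, "tz": 0.0, "turn": -0.0}
{"tx": 0.0, "ty": -0.0584, "tz": 0.0, "turn": -0.0}
{"tx": 0.0, "ty": -0.0876, "tz": 0.0, "turn": -0.0}
{"tx": 0.0, "ty": -0.1168, "tz": 0.0, "turn": -0.0}
{"tx": 0.0, "ty": -0.146, "tz": 0.0, "turn": -0.0}

{"tx": -0.0048, "ty": -0.0, "tz": 0.0382, "turn": -0.0105}
{"tx": -0.0096, "ty": -0.0, "tz": 0.0763, "turn": -0.021}
{"tx": -0.0144, "ty": 0.0, "tz": 0.1145, "turn": -0.0314}
{"tx": -0.0192, "ty": 0.0, "tz": 0.1526, "turn": -0.0419}
{"tx": -0.024, "ty": 0.0, "tz": 0.1908, "turn": -0.0524}

{"tx": -0.0027, "ty": -0.0, "tz": 0.0399, "turn": -0.014}
{"tx": -0.0054, "ty": -0.0, "tz": 0.0798, "turn": -0.0279}
{"tx": -0.0081, "ty": 0.0, "tz": 0.1197, "turn": -0.0419}
{"tx": -0.0107, "ty": 0.0, "tz": 0.1596, "turn": -0.0559}
{"tx": -0.0134, "ty": 0.0, "tz": 0.1996, "turn": -0.0698}

{"tx": 0.0015, "ty": 0.001, "tz": 0.038, "turn": -0.014}
{"tx": 0.003, "ty": 0.002, "tz": 0.0759, "turn": -0.0279}
{"tx": 0.0045, "ty": 0.003, "tz": 0.1139, "turn": -0.0419}
{"tx": 0.0061, "ty": 0.004, "tz": 0.1519, "turn": -0.0559}
{"tx": 0.0076, "ty": 0.005, "tz": 0.1899, "turn": -0.0698}

{"tx": 0.001, "ty": 0.002, "tz": 0.0119, "turn": -0.0}
{"tx": 0.0021, "ty": 0.004, "tz": 0.0239, "turn": -0.0}
{"tx": 0.0031, "ty": 0.006, "tz": 0.0358, "turn": -0.0}
{"tx": 0.0042, "ty": 0.008, "tz": 0.0478, "turn": -0.0}
{"tx": 0.0052, "ty": 0.01, "tz": 0.0597, "turn": -0.0}
```

Call:
apply_moves([
  {"tx":0,"ty":-0.015,"tz":0,"turn":0,"gripper":0.015},
  {"tx":0,"ty":-0.045,"tz":0,"turn":0,"gripper":0.015},
  {"tx":0,"ty":-0.085,"tz":0,"turn":0,"gripper":0.015},
  {"tx":0,"ty":-0.12,"tz":0,"turn":0,"gripper":0.015},
  {"tx":0,"ty":-0.146,"tz":0,"turn":0,"gripper":0.015},
], newtons=60)

```text
time_s: 29.65
tcp_pos: [0.4939, 0.3126, 0.3024]
eef_rot: [-90.1, 0.1, 174.0]
contact_force: [0.4, 0.4, -1.5]
gripper_width: 0.0237
```

Call:
apply_moves([
  {"tx":-0.0048,"ty":0,"tz":0.0382,"turn":-0.0105,"gripper":0.015},
  {"tx":-0.0096,"ty":0,"tz":0.0763,"turn":-0.021,"gripper":0.015},
  {"tx":-0.0144,"ty":0,"tz":0.1145,"turn":-0.0314,"gripper":0.015},
  {"tx":-0.0192,"ty":0,"tz":0.1526,"turn":-0.0419,"gripper":0.015},
  {"tx":-0.024,"ty":0,"tz":0.1908,"turn":-0.0524,"gripper":0.015},
], newtons=60)

```text
time_s: 30.15
tcp_pos: [0.4971, 0.1186, 0.2998]
eef_rot: [-90.0, 0.0, 177.0]
contact_force: [0.8, -0.9, -1.5]
gripper_width: 0.0237
```

Call:
apply_moves([
  {"tx":-0.0027,"ty":0,"tz":0.0399,"turn":-0.014,"gripper":0.015},
  {"tx":-0.0054,"ty":0,"tz":0.0798,"turn":-0.0279,"gripper":0.015},
  {"tx":-0.0081,"ty":0,"tz":0.1197,"turn":-0.0419,"gripper":0.015},
  {"tx":-0.0107,"ty":0,"tz":0.1596,"turn":-0.0559,"gripper":0.015},
  {"tx":-0.0134,"ty":0,"tz":0.1996,"turn":-0.0698,"gripper":0.015},
], newtons=60)

```text
time_s: 30.65
tcp_pos: [0.5, -0.0816, 0.2999]
eef_rot: [-90.0, 0.0, -179.0]
contact_force: [1.1, 0.5, -1.7]
gripper_width: 0.0236
```

Call:
apply_moves([
  {"tx":0.0015,"ty":0.001,"tz":0.038,"turn":-0.014,"gripper":0.015},
  {"tx":0.003,"ty":0.002,"tz":0.0759,"turn":-0.0279,"gripper":0.015},
  {"tx":0.0045,"ty":0.003,"tz":0.1139,"turn":-0.0419,"gripper":0.015},
  {"tx":0.0061,"ty":0.004,"tz":0.1519,"turn":-0.0559,"gripper":0.015},
  {"tx":0.0076,"ty":0.005,"tz":0.1899,"turn":-0.0698,"gripper":0.015},
], newtons=60)

```text
time_s: 31.15
tcp_pos: [0.4957, -0.2718, 0.2946]
eef_rot: [-90.0, 0.0, -175.0]
contact_force: [1.9, 0.0, -1.1]
gripper_width: 0.0234
```

Call:
apply_moves([
  {"tx":0.002,"ty":0.003,"tz":0.025,"turn":0,"gripper":0.015},
  {"tx":0.004,"ty":0.007,"tz":0.045,"turn":0,"gripper":0.015},
  {"tx":0.005,"ty":0.01,"tz":0.056,"turn":0,"gripper":0.015},
  {"tx":0.0052,"ty":0.01,"tz":0.0597,"turn":0,"gripper":0.015},
  {"tx":0.0052,"ty":0.01,"tz":0.0597,"turn":0,"gripper":0.015},
], newtons=60)

```text
time_s: 31.65
tcp_pos: [0.4959, -0.3299, 0.2844]
eef_rot: [-90.0, -0.0, -175.0]
contact_force: [-0.1, 0.0, -0.7]
gripper_width: 0.0232
```

```bash
python3 - <<'E'
from h import *
p,d,C,L,s=look("9",yaw=5,k=2);print(s["time_s"],s["tcp_pos"],s["eef_rot"],s["contact_force"])
hsv=cv2.cvtColor(p,cv2.COLOR_RGB2HSV);w=(hsv[...,0]>10)&(hsv[...,0]<28)&(hsv[...,1]>100)
near=(abs(L[...,0])<.07)&(abs(L[...,1])<.025)
h=L[w&near&(L[...,2]>.004)&(L[...,2]<.025)];print("handle",np.median(h,0)*1000,np.percentile(h[:,0],[2,98]),np.percentile(h[:,1],[5,95]))
# cradle tops
Q=C.reshape(-1,3);g=Q[(abs(Q[:,0]-.4957)<.06)&(abs(Q[:,1]+.33)<.05)&(Q[:,2]>.1)&(Q[:,2]<.13)];print(len(g),g.min(0),g.max(0))
E
```

```text
31.75 [ 0.49606432 -0.32920203  0.28487943] [-8.99969074e+01  2.62273135e-02 -1.74960671e+02] [ 0.3282835 -0.0776992 -1.4104402]
handle [18.43965536  0.43425634 12.7641745 ] [-0.02834048  0.04878951] [-0.01014238  0.01108445]
204 [ 0.44797674 -0.36239667  0.10014674] [ 0.53643139 -0.29559789  0.12511613]
```

Call:
apply_moves([
  {"tx":0,"ty":0.015,"tz":0,"turn":0,"gripper":0.015},
  {"tx":0,"ty":0.04,"tz":0,"turn":0,"gripper":0.015},
  {"tx":0,"ty":0.065,"tz":0,"turn":0,"gripper":0.015},
  {"tx":0,"ty":0.09,"tz":0,"turn":0,"gripper":0.015},
  {"tx":0,"ty":0.11,"tz":0,"turn":0,"gripper":0.015},
], newtons=60)

```text
time_s: 32.25
tcp_pos: [0.4959, -0.3287, 0.1738]
eef_rot: [-90.0, 0.0, -174.9]
contact_force: [0.4, -0.1, -1.9]
gripper_width: 0.0235
```

Call:
apply_moves([
  {"tx":0,"ty":0.015,"tz":0,"turn":0,"gripper":0.015},
  {"tx":0,"ty":0.03,"tz":0,"turn":0,"gripper":0.015},
  {"tx":0,"ty":0.042,"tz":0,"turn":0,"gripper":0.015},
  {"tx":0,"ty":0.05,"tz":0,"turn":0,"gripper":0.015},
  {"tx":0,"ty":0.0535,"tz":0,"turn":0,"gripper":0.015},
], newtons=60)

```text
time_s: 32.75
tcp_pos: [0.4958, -0.3294, 0.1206]
eef_rot: [-90.0, -0.0, -175.0]
contact_force: [-0.2, 0.6, -1.3]
gripper_width: 0.0237
```

Call:
apply_moves([
  {"tx":0,"ty":0.0005,"tz":0,"turn":0,"gripper":0.015},
  {"tx":0,"ty":0.0015,"tz":0,"turn":0,"gripper":0.015},
  {"tx":0,"ty":0.0025,"tz":0,"turn":0,"gripper":0.015},
  {"tx":0,"ty":0.0025,"tz":0,"turn":0,"gripper":0.015},
], newtons=60)

```text
time_s: 33.15
tcp_pos: [0.496, -0.33, 0.1189]
eef_rot: [-90.0, 0.0, -175.0]
contact_force: [-0.5, -0.0, -1.8]
gripper_width: 0.0234
```

Call:
apply_moves([
  {"tx":0,"ty":0.0004,"tz":0,"turn":0,"gripper":0.015},
  {"tx":0,"ty":0.0008,"tz":0,"turn":0,"gripper":0.015},
  {"tx":0,"ty":0.0008,"tz":0,"turn":0,"gripper":0.015},
  {"tx":0,"ty":0.0008,"tz":0,"turn":0,"gripper":0.015},
], newtons=10)

```text
time_s: 33.55
tcp_pos: [0.496, -0.33, 0.1185]
eef_rot: [-90.0, 0.0, -175.0]
contact_force: [-1.9, 2.2, 5.2]
gripper_width: 0.0236
```

Call:
apply_moves([
  {"tx":0,"ty":0,"tz":0,"turn":0,"gripper":0.028},
  {"tx":0,"ty":0,"tz":0,"turn":0,"gripper":0.034},
  {"tx":0,"ty":0,"tz":0,"turn":0,"gripper":0.045},
  {"tx":0,"ty":0,"tz":0,"turn":0,"gripper":0.06},
  {"tx":0,"ty":0,"tz":0,"turn":0,"gripper":0.07},
], newtons=10)

```text
time_s: 34.05
tcp_pos: [0.4958, -0.3299, 0.1176]
eef_rot: [-90.0, -0.0, -175.0]
contact_force: [1.3, -0.3, 0.4]
gripper_width: 0.0524
```

Call:
apply_moves([
  {"tx":0,"ty":0,"tz":0,"turn":0,"gripper":0.07},
  {"tx":0,"ty":0,"tz":0,"turn":0,"gripper":0.07},
  {"tx":0,"ty":0,"tz":0,"turn":0,"gripper":0.07},
  {"tx":0,"ty":0,"tz":0,"turn":0,"gripper":0.07},
  {"tx":0,"ty":0,"tz":0,"turn":0,"gripper":0.07},
], newtons=10)

```text
time_s: 34.55
tcp_pos: [0.4959, -0.3299, 0.1178]
eef_rot: [-90.0, 0.0, -175.0]
contact_force: [1.1, 0.3, -0.6]
gripper_width: 0.0699
```

Call:
apply_moves([
  {"tx":0,"ty":-0.01,"tz":0,"turn":0,"gripper":0.07},
  {"tx":0,"ty":-0.03,"tz":0,"turn":0,"gripper":0.07},
  {"tx":0,"ty":-0.06,"tz":0,"turn":0,"gripper":0.07},
  {"tx":0,"ty":-0.1,"tz":0,"turn":0,"gripper":0.07},
  {"tx":0,"ty":-0.14,"tz":0,"turn":0,"gripper":0.07},
], newtons=10)

```text
time_s: 35.05
tcp_pos: [0.4955, -0.3298, 0.2599]
eef_rot: [-90.0, -0.0, -175.0]
contact_force: [2.0, -0.9, 0.4]
gripper_width: 0.0701
```

Call:
apply_moves([
  {"tx":0.02,"ty":-0.02,"tz":-0.04,"turn":0,"gripper":0.07},
  {"tx":0.03,"ty":-0.04,"tz":-0.085,"turn":0,"gripper":0.07},
  {"tx":0.03,"ty":-0.06,"tz":-0.13,"turn":0,"gripper":0.07},
  {"tx":0.03,"ty":-0.06,"tz":-0.175,"turn":0,"gripper":0.07},
  {"tx":0.03,"ty":-0.06,"tz":-0.22,"turn":0,"gripper":0.07},
], newtons=10)

```text
time_s: 35.55
tcp_pos: [0.4463, -0.1119, 0.3196]
eef_rot: [-90.0, 0.2, -175.0]
contact_force: [0.9, -0.1, -0.5]
gripper_width: 0.0697
```

```bash
python3 - <<'E'
from h import *
for n in("scene","top"):
    p,d=capture(n);np.savez(f"pics/{n}10.npz",p=p,d=d);C=cloud(n,d);hsv=cv2.cvtColor(p,cv2.COLOR_RGB2HSV)
    m=(hsv[...,0]>10)&(hsv[...,0]<28)&(hsv[...,1]>100)&(hsv[...,2]>120)&(np.hypot(C[...,0]-.4957,C[...,1]+.33)<.08)&(C[...,2]>.1)
    Q=C[m];t=Q[Q[:,2]>.128];print(n,len(Q),cv2.minAreaRect(t[:,:2].astype(np.float32)*1000),np.median(t[:,2]))
    f=lidfit(n,c=(.536,.294),k=2,zr=(.04,.1));print({k:f[k] for k in("n","slope","z","circ","res")})
    cv2.imwrite(f"pics/{n}10.png",cv2.resize(p[:,:,::-1],(800,600),interpolation=cv2.INTER_CUBIC))
print(r.get_state()["time_s"])
E
```

```text
scene 255 ((497.06390380859375, -328.8921203613281), (101.61001586914062, 22.701900482177734), 5.034514427185059) 0.13243309229791422
{'n': 1745, 'slope': array([ 0.00205447, -0.00055849]), 'z': np.float64(0.05396303280408296), 'circ': ((534.6791381835938, 293.8223571777344), 84.89962768554688), 'res': np.float64(0.0017573320007802655)}
top 75 ((495.81329345703125, -334.3020324707031), (96.34123992919922, 15.337750434875488), 5.525484085083008) 0.13196593343400576
{'n': 1872, 'slope': array([ 0.00059653, -0.00023387]), 'z': np.float64(0.052516115801106794), 'circ': ((535.9959106445312, 294.1695861816406), 85.15675354003906), 'res': np.float64(0.001712732846805326)}
35.85
```

View pics/scene10.png

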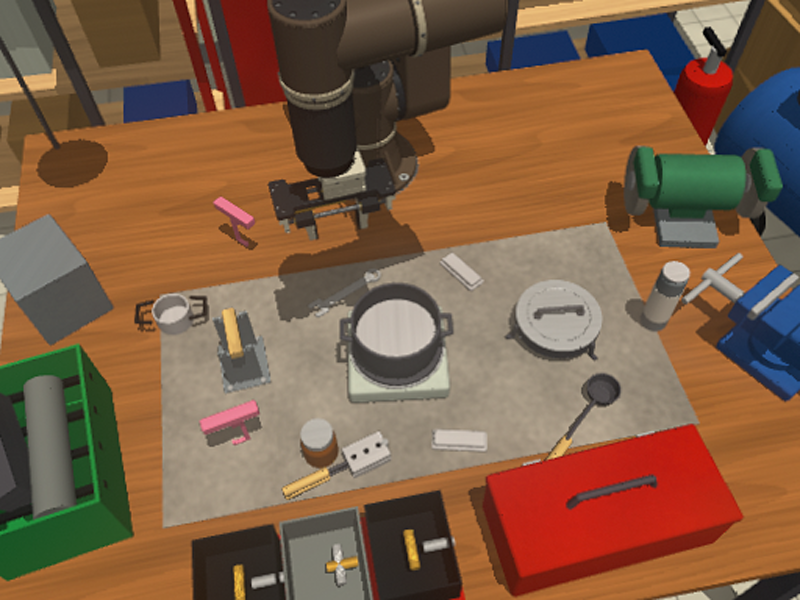

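The handle is back on the cradle at (232,332), the same place and height as at the start. The lid lies flat in the ring at (558,318), and nothing else looks moved. Next I'll hand the job in.

```bash
python3 -c "
from plant import r
print(r.close_job())"
```

```text
the job is handed in; nothing more can be done
None
```

I handed the job in at about 36 s of the 72 s allowed. No verdict is reported, so everything below comes from my own checks.

**What I did:** I took the lifter from the cradle, hooked the loop and made small trial lifts near both ends of the bar, comparing the forces. Two closer trials (tilts of about 0.03 rad one way and the other) put the balance point about 13–15 mm from the loop's middle, towards +y. There the lid rose level and I carried it to the ring stand. I let it down slowly, backed the hook out and hung the lifter up again.

**Last checks:**
- **Lid:** it lies in the ring with its centre within about 2 mm of the ring's and a tilt of about 0.002 rad. Its top reads 52.5–54 mm high, against 53 mm when seated. The largest tilt I measured at any stop was 0.037 rad.
- **Lifter:** the handle's height matches the start (132 mm), and its position is within about 1.5 mm of the start in the scene view.
- **Bystanders:** none appears to have moved in the last scene picture, but I did not measure them one by one.

**What disagreed:**
- **Balance point:** the first force estimate did not settle it. I expected the hook's 7 mm width to give a steady level zone, but the lid tipped opposite ways over a 5 mm shift. I relied on the tilt seen by the cameras instead.
- **Last top view:** it saw only part of the handle (75 points), so its position there was about 4 mm off in y. I trusted the scene view.

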